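Scoop bearing balls out of the canister into the parts dish

ROBOT

A 6-joint arm with a two-finger parallel gripper is mounted at the origin on a cart in front of the work surface, level with it; the furniture and walls round the work are solid. World frame = base frame: x ahead of the robot, y to its left, z up, the work surface at z = 0. Lengths are in m, angles in degrees, forces in N, time in s.
With the tool pointing down it reaches from about 0.25 to 0.725 m from the base axis. Payload 9.7 kg.
Tool frame: the origin (TCP) lies at the very end of the fingers, on their centre line; the grasp point (between the pads) lies grasp_offset behind it (grasp_offset is the distance from the TCP to the grasp point, in m); z points along the fingers, y is the line along which they close (so a half turn about z gives the same grasp; the last joint's range is limited). The gripper opens to 85 mm and grips with 20 to 120 N. Pads are 22 mm wide; open, the fingers measure 114 mm over their backs; the gripper's body (76 mm by 85 mm) begins 54 mm behind the grasp point. The pads swing forward as they close: fully open they stand 13 mm farther back than shut.
Start: joints at [75.459, 4.979, 10.078, 95.1, 0, 90], TCP at [0.138, 0.532, 0.231] pointing down, gripper open.
Joint ranges: [-179.16, 179.16], [-48.56, 103.87], [-65.8, 70.77], [-126.05, 130.52], [-82.76, 87.17], [-180, 180]. Speed limits (degrees/s): [127.2, 127.2, 147.25, 180, 180, 180].

INTERFACE

Orientations are given as [roll, pitch, yaw] about the fixed x, y, z axes, in that order (R = Rz(yaw) Ry(pitch) Rx(roll)).
In Python, from workcell import get_obs, camera, calibration, job_done, recognise, cut_out, mark_of, grasp_offset gives the robot as it stands.
- The arm moves only by the tool servo_tool, never from a script. Its argument "moves" is a list of rows, each a list of 3 entries, a list of its own where there are three numbers: the turn, a rotation vector about the tool's x, y, z in degrees, then the shift along the tool's x, y, z in m, then the opening in per cent of the stroke, from 0 (shut) to 100 (fully open). In form: [[[ax, ay, az], [x, y, z], claw], ...]. A call has 1 to 12 rows; each row shifts and turns the commanded pose from where the row before left it, along the tool's axes as they then stand; what a row does not reach is not made up. A row lasts 1/10 s, in which the tool goes at most 50 mm and 8.59 degrees, less where a joint would pass 70% of its speed; a pose out of reach is approached as far as the arm can. A call is refused whole if a number of a shift passes 0.05 or a number of a turn 8.59, either way. A call with a gripper value outside its range is refused whole. The fingers move at their own pace and stop on an object; "force" is the grip in N (left out, the last holds). Time passes only in rows, so rows that do not move let the fingers close. It gives the time, the measured TCP pose, the force, the opening and the grip force at its end, in the units of the state.
- get_obs(): the state, without advancing time (a new reading comes with each control period).
- camera(name): name is "scene" or "top" or "wrist"; returns (picture, depth): 400x640x3 uint8, red, green, blue; 400x640 float32, m along the optical axis (not along the pixel's ray), 0 where there is no reading.
- calibration(name): a dict with "camera_matrix" (3x3 intrinsics, pixels), "R" (3x3) and "t" (3): a world point X has camera coordinates R X + t. Camera axes: x right, y down, z forward; pixel columns grow to the right and rows downward; lengths in m; the calibration is good to about 2 mm. A picture is of the moment at which its call begins: read the wrist's pose just before it. calibration takes no time and is no camera call; for the wrist camera it gives the pose at the moment of the call.
- job_done(): hands the job in; it is judged then, once.
Trained networks look in the newest picture that a camera, given by its name, has taken for a name from the list of things; names that differ only in an ending like _2 or _b are one class to them, and where a whole thing is asked for, a point or a joint stands for the part that bears it (a point fixed in the world has none). Each returns a list of dicts, best first, with "score" (0 to 1); they miss things now and then, are a little off and sometimes report something else, mostly with a low value. They report only what shows in the picture. A call takes as long as a camera call. They do not tell look-alikes from the thing itself.
- recognise(name, camera): "xyz" ([x, y, z] in m, in the coordinates of the camera as it stood for that picture, good to about 4 mm: the middle of the surface that is visible of it).
- cut_out(name, camera): "mask" (400x640 bool, what is visible of it).
- mark_of(name, camera): "xyz" ([x, y, z] in m, in the coordinates of the camera as it stood for that picture, good to about 4 mm: a listed point, or the origin of a listed thing).
The state is a dict: "time": time; "q": joint angles; "qd": joint speeds; "joint_efforts": joint torques, N m; "ee_pos": TCP position; "tcp_rot": TCP orientation; "wrist_force": force on the tool from outside, world axes, zero at the start; "torque": the same for the moment, N m; "opening": finger opening in m; "grasp_force": force on a finger pad.
Only numpy, scipy, OpenCV 4.12 (cv2) and the standard library are available. Lean on these libraries where they do the work, as an engineer would, in place of code of your own. Each camera call takes 0.05 s, during which the arm holds its last target. There are 200 camera calls.

TASK

With the scoop, take steel balls out of the clear canister: angle it lip-down through the mouth to the floor at the balls' end, fill it there, right it to lift the balls out, and tip them into the round steel dish between the vice and the canister, until at least three lie in the dish. Then stand the scoop upright back on its round mat and let go. Keep the fingers off the balls, spill none on the bench (every ball ends in the dish or in the canister), and leave the spanner, pliers and tape measure beside them alone.

Things in the scene. Friction and masses are not known exactly. Their poses are not given: they have to be found in the camera images.
- canister: Clear plastic rectangular canister, blue rim, open top, screwed down (does not move). Origin: centre of its underside on the bench; x along its length (0.05 to 0.75 rad clockwise of world x), y across, z up. Foot 152 x 74 x 6 mm. Inside 124 (x) x 64 (y) mm, walls 3 mm. Five balls lie in the pocket at its -x end.
- canister_mouth (a point): Centre of the canister's mouth, on the rim's top (z = 75 mm above the bench). The rim (z 70 to 75 mm) overhangs inward 12 mm at the two x ends only, so the mouth is 100 mm (x = -50 to 50) by 64 mm (y = -32 to 32).
- scoop: Aluminium scoop, about 160 g, standing on its flat floor on the mat; stands by itself. Origin: centre of its underside; x from the open front to the back, y across, z up along the stem. Blade floor 1.6 mm thick, x = -30 (lip) to 26 mm, 57 mm wide, front (-x) open, at the start within 0.5 rad of world -x. Side walls 2 mm thick, 18 mm high (5 mm from x = -25 to -12), back wall 22 mm high at x = 23 to 26 mm.
- canister_floor (a point): Point inside the canister at (0, 0, 16 mm) from its origin. The inner floor is a flat pocket at z = 6 mm from the -x end wall (x = -62) to x = -14 mm; behind it a ramp rises at 0.3 rad to the +x wall, so balls run down into the pocket.
- scoop_blade (a point): Middle of the scoop's hollow (-2, 0, 12 mm from the scoop's origin).
- dish_middle (a point): Middle of the dish's bottom, 12 mm above the bench.
- scoop_lip (a point): Middle of the scoop's front lip, on its underside (-30, 0, 0 mm from the scoop's origin). Canister floor and walls are hard stops for it.
- scoop_grip (a point): Centre of the square orange grip, 24 x 24 mm, z = 144 to 206 mm (20, 0, 175 mm from the scoop's origin), on a 9 mm round steel stem at x = 20, y = 0 mm. Take it from above with the fingers pointing down the stem.
- mat: Round black rubber mat, 104 mm across and 3 mm thick, fixed on the bench; origin: centre of its underside. The scoop stands here. The grey cabinet behind is solid and one of its drawers, to the right of the mat, stands half open (to x = 0.65 m, 0.08 to 0.14 m high); the vice on the other side reaches x = 0.54 m and 0.16 m high: carry the scoop between or over them.
- dish: Round steel parts dish, loose, between the vice and the canister, 140 mm across and 24 mm high, flat inside bottom of about 100 mm across 2 mm above the bench, flaring sides; origin: centre of its underside.
- spanner_17: Bystander: combination spanner lying on the bench, 43 x 201 x 9 mm (long along its y), origin: centre of its underside.
- pliers: Bystander: red-handled pliers lying on the bench, 60 x 188 x 14 mm (long along its y), origin: centre of its underside.
- tape_measure: Bystander: yellow tape measure on the bench beside the canister, 64 x 83 x 32 mm, origin: centre of its underside.
- ball0_center (a point): Centre of a bright steel bearing ball, 16 mm in diameter, 17 g, polished and slippery, in the canister's pocket at the start.
- ball0: The same ball as a body (its origin is a point on its skin and turns with it; use the centre).
- ball1_center (a point): Centre of a bright steel bearing ball, 16 mm in diameter, 17 g, polished and slippery, in the canister's pocket at the start.
- ball1: The same ball as a body (its origin is a point on its skin and turns with it; use the centre).
- ball2_center (a point): Centre of a bright steel bearing ball, 16 mm in diameter, 17 g, polished and slippery, in the canister's pocket at the start.
- ball2: The same ball as a body (its origin is a point on its skin and turns with it; use the centre).
- ball3_center (a point): Centre of a bright steel bearing ball, 16 mm in diameter, 17 g, polished and slippery, in the canister's pocket at the start.
- ball3: The same ball as a body (its origin is a point on its skin and turns with it; use the centre).
- ball4_center (a point): Centre of a bright steel bearing ball, 16 mm in diameter, 17 g, polished and slippery, in the canister's pocket at the start.
- ball4: The same ball as a body (its origin is a point on its skin and turns with it; use the centre).
Mind the look-alikes: they are no part of the job. Leave any pink look-alike of the scoop alone.

How it is judged (in metres and radians):
On the way, in this order (a step that is already met when the one before it is completed fails the run):
1. the scoop, angled lip-down by at least 0.2 rad, has its lip at the canister's floor inside (x of scoop_lip in the frame of canister between -0.066 and 0.066 m and y of scoop_lip in the frame of canister between -0.036 and 0.036 m and z of scoop_lip in the frame of canister between -0.01 and 0.018 m and angle between scoop's own z axis and vertical above 0.2 rad and height (world z) of scoop above 0.01 m), for 0.1 s.
2. at least one ball is carried in the righted scoop (tilted under 0.7 rad) above the canister's rim (((distance between ball0_center and scoop_blade below 0.045 m and height (world z) of ball0_center above 0.095 m) or (distance between ball1_center and scoop_blade below 0.045 m and height (world z) of ball1_center above 0.095 m) or (distance between ball2_center and scoop_blade below 0.045 m and height (world z) of ball2_center above 0.095 m) or (distance between ball3_center and scoop_blade below 0.045 m and height (world z) of ball3_center above 0.095 m) or (distance between ball4_center and scoop_blade below 0.045 m and height (world z) of ball4_center above 0.095 m)) and angle between scoop's own z axis and vertical below 0.7 rad), for 0.1 s.
At the end, for the whole second after the job is handed in: At least three balls lie in the dish (centre within 58 mm of the middle of its bottom), every other in dish or canister, all under 30 mm/s; dish flat (0.1 rad); scoop at rest on the mat, upright within 0.12 rad, origin within 45 mm of the mat's centre ((distance between each of ball0_center, ball1_center, ball2_center and dish_middle below 0.058 m or distance between each of ball0_center, ball1_center, ball3_center and dish_middle below 0.058 m or distance between each of ball0_center, ball1_center, ball4_center and dish_middle below 0.058 m or distance between each of ball0_center, ball2_center, ball3_center and dish_middle below 0.058 m or distance between each of ball0_center, ball2_center, ball4_center and dish_middle below 0.058 m or distance between each of ball0_center, ball3_center, ball4_center and dish_middle below 0.058 m or distance between each of ball1_center, ball2_center, ball3_center and dish_middle below 0.058 m or distance between each of ball1_center, ball2_center, ball4_center and dish_middle below 0.058 m or distance between each of ball1_center, ball3_center, ball4_center and dish_middle below 0.058 m or distance between each of ball2_center, ball3_center, ball4_center and dish_middle below 0.058 m) and (distance between ball0_center and dish_middle below 0.058 m or distance between ball0_center and canister_floor below 0.064 m) and (distance between ball1_center and dish_middle below 0.058 m or distance between ball1_center and canister_floor below 0.064 m) and (distance between ball2_center and dish_middle below 0.058 m or distance between ball2_center and canister_floor below 0.064 m) and (distance between ball3_center and dish_middle below 0.058 m or distance between ball3_center and canister_floor below 0.064 m) and (distance between ball4_center and dish_middle below 0.058 m or distance between ball4_center and canister_floor below 0.064 m) and linear speed of each of ball0, ball1, ball2, ball3, ball4 below 0.03 m/s and angle between scoop's own z axis and vertical below 0.12 rad and horizontal distance between scoop and mat below 0.045 m and height (world z) of scoop below 0.012 m and linear speed of scoop below 0.02 m/s and angle between dish's own z axis and vertical below 0.1 rad); the robot touches nothing.
It fails at once if the fingers touch a ball (contact force between the fingers and ball0 above 0.3 N or contact force between the fingers and ball1 above 0.3 N or contact force between the fingers and ball2 above 0.3 N or contact force between the fingers and ball3 above 0.3 N or contact force between the fingers and ball4 above 0.3 N).
It fails at once if a ball lies on the bench ((height (world z) of ball0_center below 0.0115 m and not (distance between ball0_center and dish_middle below 0.058 m)) or (height (world z) of ball1_center below 0.0115 m and not (distance between ball1_center and dish_middle below 0.058 m)) or (height (world z) of ball2_center below 0.0115 m and not (distance between ball2_center and dish_middle below 0.058 m)) or (height (world z) of ball3_center below 0.0115 m and not (distance between ball3_center and dish_middle below 0.058 m)) or (height (world z) of ball4_center below 0.0115 m and not (distance between ball4_center and dish_middle below 0.058 m))).
It fails at once if pushing the spanner more than 30 mm (distance of spanner_17 from where it was at the start of the episode above 0.03 m).
It fails at once if pushing the pliers more than 30 mm (distance of pliers from where it was at the start of the episode above 0.03 m).
It fails at once if pushing the tape measure more than 30 mm (distance of tape_measure from where it was at the start of the episode above 0.03 m).
It also fails if it takes over 69 s, if anything falls off the work surface, if the arm or the gripper's body presses on something with over 40 N, if the wrist force passes 120 N, or if a joint passes its speed limit or range.

## Working session

There is one attempt and no reset: what is moved stays moved. The work goes in short steps, Python scripts to look and compute and a tool call to move; the robot and the scene stay as the last step left them, time stands still between calls to the robot, and variables do not carry over. Pictures are saved under pics/ and viewed, at most 10 in all, crops included, and the job is handed in when it is done.

Besides the shell and the picture viewer there is one more tool, called by a JSON object that holds its "fn" and its "kwargs", one argument or row to a line. servo_tool: Moves the arm, as the interface text tells. Its arguments: {"type":"object","properties":{"moves":{"type":"array"},"force":{"type":"number"}},"required":["moves"]}

```bash
mkdir -p pics; ls
cat > h.py <<'E'
import numpy as np, cv2
from workcell import *
from scipy.spatial.transform import Rotation as Ro
def snap(n,f=None):
    p,d=camera(n)
    if f: cv2.imwrite('pics/'+f,p[:,:,::-1])
    return p,d
def world(n,c): 
    k=calibration(n); return np.array(k['R']).T@(np.array(c)-np.array(k['t']))
def pix(n,X):
    k=calibration(n); c=np.array(k['R'])@X+np.array(k['t']); u=np.array(k['camera_matrix'])@c; return (u[:2]/u[2]).round(0)
def cloud(n,d,m=None):
    k=calibration(n);K=np.array(k['camera_matrix']); v,u=np.nonzero((d>0) if m is None else (m&(d>0))); z=d[v,u]
    c=np.stack([(u-K[0,2])/K[0,0]*z,(v-K[1,2])/K[1,1]*z,z],1)
    return (c-np.array(k['t']))@np.array(k['R'])
E
python3 - <<'E'
from h import *
o=get_obs(); print(o['time'],o['ee_pos'],o['tcp_rot'],o['opening'],grasp_offset)
ps=[]
for n in ['scene','top']:
    p,d=snap(n,n+'0.png')
    for t in ['canister','canister_mouth','scoop','scoop_grip','scoop_lip','mat','dish','dish_middle','ball0_center','tape_measure']:
        for r in mark_of(t,n)[:5 if 'ball' in t else 2]:
            w=world(n,r['xyz']); print(n,t,round(r['score'],2),w.round(3),pix(n,w))
E
```

```text
pics
0.0 [0.13803784 0.53217294 0.23058781] [-1.79926515e+02 -1.89679695e-04  1.65458473e+02] 0.08520459315767658 0.0187
scene canister 0.83 [ 0.463 -0.396  0.003] [325. 262.]
scene canister 0.3 [0.621 0.084 0.174] [303. 128.]
scene canister_mouth 0.68 [ 0.461 -0.395  0.075] [325. 251.]
scene scoop 0.84 [0.605 0.082 0.005] [301. 160.]
scene scoop 0.71 [ 0.597  0.212 -0.003] [287. 144.]
scene scoop_grip 0.55 [0.624 0.082 0.176] [304. 127.]
scene scoop_grip 0.52 [0.611 0.22  0.176] [287. 109.]
scene scoop_lip 0.58 [0.572 0.083 0.006] [294. 163.]
scene scoop_lip 0.5 [ 0.565  0.201 -0.007] [281. 148.]
scene mat 0.63 [ 0.593  0.082 -0.   ] [299. 162.]
scene mat 0.17 [0.573 0.085 0.004] [294. 163.]
scene dish 0.82 [ 0.496 -0.109  0.001] [297. 201.]
scene dish_middle 0.91 [ 0.496 -0.106  0.012] [297. 199.]
scene ball0_center 0.53 [ 0.505 -0.56  -0.001] [361. 298.]
scene tape_measure 0.73 [ 0.669 -0.286 -0.002] [360. 218.]
scene tape_measure 0.69 [0.625 0.079 0.172] [305. 129.]
top canister 0.79 [ 0.463 -0.393  0.002] [387. 231.]
top canister 0.74 [ 0.427 -0.377  0.013] [382. 243.]
top canister_mouth 0.77 [ 0.465 -0.389  0.074] [389. 228.]
top canister_mouth 0.25 [ 0.499 -0.109  0.001] [290. 218.]
top scoop 0.76 [0.597 0.212 0.002] [182. 184.]
top scoop 0.64 [0.601 0.081 0.005] [226. 183.]
top scoop_grip 0.98 [0.629 0.082 0.185] [213. 159.]
top scoop_grip 0.75 [0.61  0.217 0.171] [162. 167.]
top scoop_lip 0.7 [0.578 0.082 0.009] [225. 190.]
top scoop_lip 0.64 [ 0.673 -0.288 -0.006] [351. 160.]
top mat 0.91 [0.596 0.088 0.003] [223. 184.]
top mat 0.72 [ 0.451 -0.363  0.008] [377. 235.]
top dish 0.62 [ 0.497 -0.11   0.003] [290. 218.]
top dish_middle 0.61 [ 0.495 -0.111  0.011] [290. 219.]
top tape_measure 0.64 [ 0.672 -0.288 -0.005] [351. 161.]
```

Run:
```python
import cv2,numpy as np
a=cv2.imread('pics/scene0.png');b=cv2.imread('pics/top0.png')
cv2.imwrite('pics/both.png',cv2.resize(np.vstack([a,b]),(480,600),interpolation=cv2.INTER_AREA))
```

```text
(no output)
```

View pics/scene0.png

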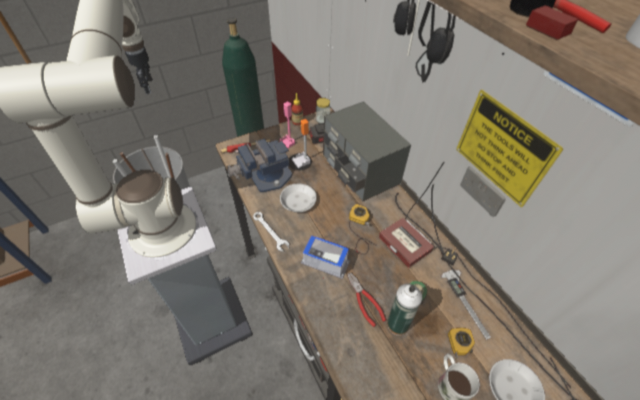

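View pics/top0.png

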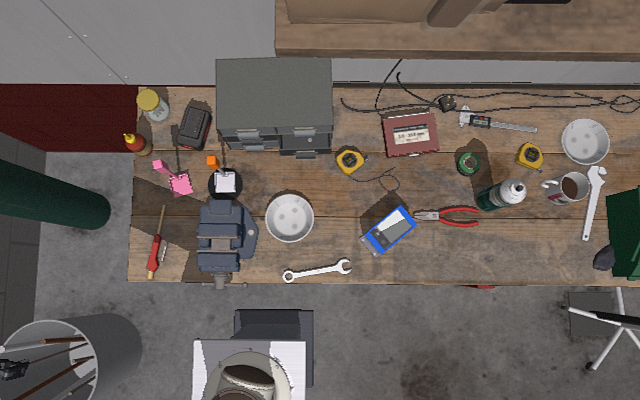

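Candidates for the scoop: the one on the black mat, with an orange grip (top image 213,159; scene 304,127), and the pink one (top 180,183; scene 287,109), which is a look-alike. I choose the orange one. The canister is the blue-rimmed box at top (388,231), the dish is at top (290,218), and the other dish at (585,141) is too far away.

Run:
```python
from h import *
p,d=snap('top'); P=cloud('top',d); 
hsv=cv2.cvtColor(p,cv2.COLOR_RGB2HSV)
blue=(hsv[...,0]>105)&(hsv[...,0]<130)&(hsv[...,1]>150)&(hsv[...,2]>90)
blue[:,:350]=0; blue[:,430:]=0;blue[:190]=0
B=cloud('top',d,blue); B=B[(abs(B[:,2]-.073)<.012)]
print('rim',len(B),B[:,2].min(),np.median(B[:,2]),cv2.minAreaRect((B[:,:2]*1000).astype(np.float32)))
p2,d2=snap('scene');h2=cv2.cvtColor(p2,cv2.COLOR_RGB2HSV)
b2=(h2[...,0]>105)&(h2[...,0]<130)&(h2[...,1]>150)&(h2[...,2]>90); b2[:,:290]=0;b2[:,360:]=0;b2[:220]=0;b2[290:]=0
B2=cloud('scene',d2,b2);B2=B2[(abs(B2[:,2]-.073)<.012)]; print('rim2',len(B2),np.median(B2[:,2]),cv2.minAreaRect((B2[:,:2]*1000).astype(np.float32)))
Q=np.vstack([P,cloud('scene',d2)])
for y in np.arange(-.25,.3,.03):
    s=Q[(abs(Q[:,1]-y)<.015)&(Q[:,0]>.4)&(Q[:,0]<.9)]
    f=lambda z:(s[s[:,2]>z][:,0]); 
    g=lambda a,b: s[(s[:,0]>a)&(s[:,0]<b)][:,2].max().round(3) if ((s[:,0]>a)&(s[:,0]<b)).any() else None
    print(y.round(2),[g(x,x+.03) for x in np.arange(.4,.85,.03)])
o=(hsv[...,0]<14)&(hsv[...,1]>180)&(hsv[...,2]>150); o[:,:195]=0;o[:,240:]=0;o[:140]=0;o[200:]=0
O=cloud('top',d,o);print('orange top',len(O),O.mean(0).round(3),O.max(0).round(3),O.min(0).round(3))
cr=np.hstack([cv2.resize(p[140:210,160:240],(400,350),interpolation=2),cv2.resize(p[195:265,350:430],(400,350),interpolation=2)])
cv2.imwrite('pics/crop1.png',cr[:,:,::-1])
```

```text
rim 387 0.06156898495529491 0.0755801428729757 ((461.84014892578125, -392.59722900390625), (72.77857971191406, 131.9771728515625), 40.063499450683594)
rim2 126 0.07449345274951388 ((464.46258544921875, -392.44378662109375), (69.16460418701172, 128.13404846191406), 39.541866302490234)
-0.25 [np.float64(0.007), np.float64(0.007), np.float64(0.008), np.float64(0.007), np.float64(0.008), np.float64(0.007), np.float64(0.884), np.float64(0.938), np.float64(0.036), np.float64(0.037), np.float64(0.009), np.float64(0.009), np.float64(0.007), np.float64(0.637), np.float64(0.72)]
-0.22 [np.float64(0.01), np.float64(0.009), np.float64(0.01), np.float64(0.007), np.float64(0.009), np.float64(0.008), np.float64(0.885), np.float64(0.938), np.float64(0.008), np.float64(0.145), np.float64(0.222), np.float64(0.221), np.float64(0.22), np.float64(0.222), np.float64(0.719)]
-0.19 [np.float64(0.007), np.float64(0.011), np.float64(0.028), np.float64(0.028), np.float64(0.01), np.float64(0.007), np.float64(0.884), np.float64(0.937), np.float64(0.13), np.float64(0.147), np.float64(0.221), np.float64(0.22), np.
[... 4050 characters left out ...]
at64(0.01), np.float64(0.011), np.float64(0.008)]
0.26 [np.float64(0.028), np.float64(0.026), np.float64(0.02), np.float64(0.021), np.float64(0.018), np.float64(0.008), np.float64(0.025), np.float64(0.007), np.float64(0.008), np.float64(0.009), np.float64(0.009), np.float64(0.008), np.float64(0.081), np.float64(0.108), np.float64(0.108)]
0.29 [np.float64(0.028), np.float64(0.024), np.float64(0.008), np.float64(0.01), np.float64(0.007), np.float64(0.009), np.float64(0.008), np.float64(0.008), np.float64(0.009), np.float64(0.097), np.float64(0.095), np.float64(0.008), np.float64(0.107), np.float64(0.109), np.float64(0.108)]
orange top 77 [0.618 0.08  0.193] [0.661 0.142 0.216] [0.61 0.07 0.  ]
```

View pics/crop1.png

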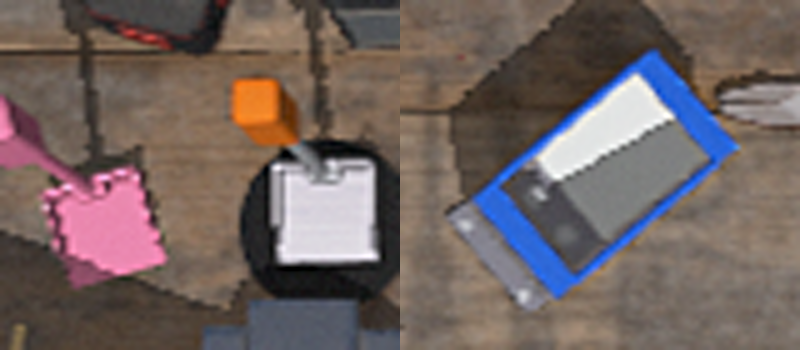

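The left crop shows the white scoop on the black mat with its orange grip, blade edges nearly along world x, and the pink look-alike to the left. The right crop shows the blue rim, with the dark pocket and shiny balls at the lower-left (near) end and the ramp to the upper right. So the canister is at about (0.463, -0.3925), yaw -39.8°.

```bash
cat >> h.py <<'E'
def T(p,R): 
    M=np.eye(4);M[:3,:3]=R;M[:3,3]=p;return M
def rpy(r,p,y): return Ro.from_euler('xyz',[r,p,y],degrees=True).as_matrix()
def now():
    o=get_obs(); return T(o['ee_pos'],rpy(*o['tcp_rot']))
def smooth(n): # trapezoid fractions
    w=np.minimum(np.minimum(np.arange(1,n+1),np.arange(n,0,-1)),3); return np.cumsum(w)/w.sum()
def plan(A,B,n,claw,sm=True,show=True):
    fr=smooth(n) if sm else np.arange(1,n+1)/n
    rv=Ro.from_matrix(A[:3,:3].T@B[:3,:3]).as_rotvec(); C=A.copy(); rows=[]
    for f in fr:
        tgt=T(A[:3,3]+f*(B[:3,3]-A[:3,3]),A[:3,:3]@Ro.from_rotvec(f*rv).as_matrix())
        t=np.degrees(Ro.from_matrix(C[:3,:3].T@tgt[:3,:3]).as_rotvec()).round(2); s=(C[:3,:3].T@(tgt[:3,3]-C[:3,3])).round(4)
        rows.append([t.tolist(),s.tolist(),claw])
        C=T(C[:3,3]+C[:3,:3]@s,C[:3,:3]@Ro.from_rotvec(np.radians(t)).as_matrix())
    if show: 
        print(str(rows).replace(' ','')); print('end',C[:3,3].round(4))
    return C
E
python3 - <<'E'
from h import *
A=now(); B=plan(A,T([.36,.33,.31],rpy(180,0,130)),8,60); plan(B,T([.60,.08,.31],rpy(180,0,90)),10,60)
E
```

```text
[[[-0.0,0.0,1.97],[-0.0148,-0.0078,-0.0044],60],[[-0.0,0.0,3.94],[-0.03,-0.0145,-0.0087],60],[[-0.0,0.0,5.91],[-0.0464,-0.0187,-0.0131],60],[[0.0,0.0,5.91],[-0.0481,-0.0138,-0.0132],60],[[0.0,0.0,5.91],[-0.0493,-0.0088,-0.0131],60],[[0.0,0.0,5.91],[-0.0499,-0.0036,-0.0131],60],[[0.0,0.0,3.94],[-0.0334,0.001,-0.0087],60],[[0.0,0.0,1.97],[-0.0166,0.0016,-0.0044],60]]
end [0.36 0.33 0.31]
[[[0.0,0.0,1.67],[-0.0144,0.001,-0.0],60],[[0.0,0.0,3.33],[-0.0288,0.0027,-0.0],60],[[0.0,0.0,5.0],[-0.0428,0.0067,-0.0],60],[[0.0,0.0,5.0],[-0.042,0.0103,-0.0],60],[[0.0,0.0,5.0],[-0.041,0.014,-0.0],60],[[0.0,0.0,5.0],[-0.0396,0.0175,-0.0],60],[[0.0,0.0,5.0],[-0.038,0.0209,-0.0],60],[[0.0,0.0,5.0],[-0.036,0.0242,-0.0],60],[[0.0,0.0,3.33],[-0.0225,0.0181,-0.0],60],[[0.0,0.0,1.67],[-0.0107,0.0097,-0.0],60]]
end [0.6  0.08 0.31]
```

{"fn": "servo_tool", "kwargs": {
  "moves": [
    [[0, 0, 2], [-0.015, -0.008, -0.005], 60],
    [[0, 0, 4], [-0.03, -0.0145, -0.009], 60],
    [[0, 0, 6], [-0.046, -0.019, -0.013], 60],
    [[0, 0, 6], [-0.048, -0.014, -0.013], 60],
    [[0, 0, 6], [-0.049, -0.009, -0.013], 60],
    [[0, 0, 6], [-0.05, -0.004, -0.013], 60],
    [[0, 0, 4], [-0.033, 0.001, -0.009], 60],
    [[0, 0, 2], [-0.017, 0.002, -0.004], 60]
  ]
}}

```text
time: 2.0
ee_pos: [0.3558, 0.33, 0.3102]
tcp_rot: [179.9, 0.0, 129.1]
wrist_force: [0.0, 0.8, 0.4]
opening: 0.0513
grasp_force: 0.0
```

{"fn": "servo_tool", "kwargs": {
  "moves": [
    [[0, 0, 1.7], [-0.0144, 0.001, 0], 60],
    [[0, 0, 3.3], [-0.029, 0.003, 0], 60],
    [[0, 0, 5], [-0.043, 0.007, 0], 60],
    [[0, 0, 5], [-0.042, 0.01, 0], 60],
    [[0, 0, 5], [-0.041, 0.014, 0], 60],
    [[0, 0, 5], [-0.04, 0.0175, 0], 60],
    [[0, 0, 5], [-0.038, 0.021, 0], 60],
    [[0, 0, 5], [-0.036, 0.024, 0], 60],
    [[0, 0, 3.3], [-0.0225, 0.018, 0], 60],
    [[0, 0, 1.7], [-0.011, 0.01, 0], 60],
    [[0, 0, 0], [0, 0, 0], 60]
  ]
}}

```text
time: 3.1
ee_pos: [0.5928, 0.0784, 0.3077]
tcp_rot: [-179.9, 0.0, 89.3]
wrist_force: [-0.2, -0.3, 0.4]
opening: 0.0514
grasp_force: 0.0
```

Run:
```python
from h import *
o=get_obs(); print(o['time'],o['ee_pos'],o['tcp_rot'],o['opening'],o['q'],o['wrist_force'])
p,d=snap('wrist','wrist1.png')
for t in ['scoop_grip','scoop','scoop_lip','mat']:
    for r in mark_of(t,'wrist')[:2]: w=world('wrist',r['xyz']); print(t,round(r['score'],2),w.round(4),pix('wrist',w))
hsv=cv2.cvtColor(p,cv2.COLOR_RGB2HSV)
m=(hsv[...,0]<16)&(hsv[...,1]>180)&(hsv[...,2]>120)
O=cloud('wrist',d,m); t=O[(O[:,2]>.2)&(O[:,2]<.22)]; print(len(O),len(t),t.mean(0) if len(t) else 0, cv2.minAreaRect((t[:,:2]*1000).astype(np.float32)) if len(t) else 0)
```

```text
3.1 [0.59281804 0.07837397 0.30774304] [-1.79916537e+02  1.54986895e-02  8.93244865e+01] 0.05141293756029935 [ 7.53278972e+00  1.48186863e+01  3.00250138e+01  1.05291148e+02
 -3.42373086e-03  9.82083170e+01] [-0.19953539 -0.3233491   0.44286394]
scoop_grip 0.92 [0.6142 0.2237 0.1772] [350.   2.]
scoop_grip 0.73 [0.625  0.086  0.1754] [360. 185.]
scoop 0.64 [0.6019 0.0875 0.0015] [329. 154.]
scoop 0.61 [0.5926 0.216  0.0016] [321.  51.]
scoop_lip 0.92 [0.5714 0.0823 0.0042] [306. 159.]
scoop_lip 0.63 [ 0.5595  0.2023 -0.0013] [295.  64.]
35 6 [0.6228737  0.08868131 0.20756402] ((622.5675048828125, 86.93860626220703), (17.507232666015625, 18.769336700439453), 19.544885635375977)
```

View pics/wrist1.png

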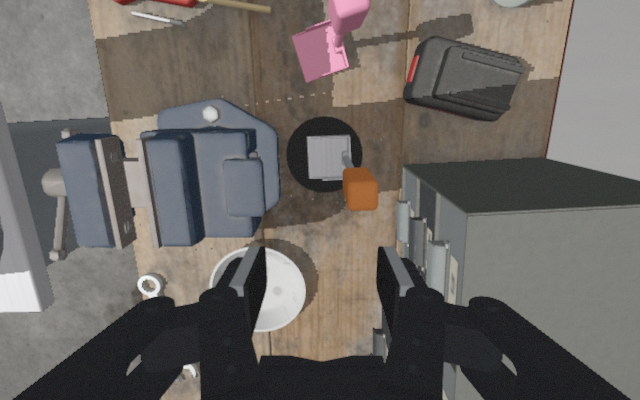

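The wrist view shows the orange grip at about (360,188), the pink scoop at (335,40), the vice to the left and the cabinet to the right of the right finger. Next I'll refine the grip's top face and the blade's yaw.

Run:
```python
from h import *
p,d=snap('wrist'); hsv=cv2.cvtColor(p,cv2.COLOR_RGB2HSV)
m=(hsv[...,0]<18)&(hsv[...,1]>170)&(hsv[...,2]>60); m[:150]=0;m[225:]=0;m[:,:330]=0;m[:,390:]=0
O=cloud('wrist',d,m); print(len(O)); t=O[(O[:,2]>.203)&(O[:,2]<.213)]; print(len(t),t.mean(0),np.median(t[:,2]),cv2.minAreaRect((t[:,:2]*1000).astype(np.float32)))
v,u=np.nonzero(m); 
P=cloud('wrist',d); s=P[(P[:,2]<.012)&(P[:,2]>.0045)&(abs(P[:,0]-.597)<.05)&(abs(P[:,1]-.083)<.05)]
bl=(hsv[...,1]<40)&(hsv[...,2]>90); bl[:130]=0;bl[185:]=0;bl[:,:295]=0;bl[:,365:]=0
S=cloud('wrist',d,bl); S=S[(S[:,2]<.03)]; print(len(S),S.mean(0),cv2.minAreaRect((S[:,:2]*1000).astype(np.float32)))
for n in ('top',):
    snap(n)
    for r in mark_of('scoop_grip',n)[:2]+mark_of('mat',n)[:1]: print(world(n,r['xyz']).round(4))
```

```text
774
417 [0.62362646 0.08358762 0.2074013 ] 0.20773513707860186 ((623.685546875, 83.8263931274414), (22.14278221130371, 22.013381958007812), 1.3997690677642822)
1724 [0.60117348 0.08317878 0.00618658] ((602.4617919921875, 81.59622192382812), (56.969696044921875, 58.50918960571289), 2.1884419918060303)
[0.6301 0.0831 0.1834]
[ 0.4622 -0.3859  0.0776]
[0.5944 0.0872 0.002 ]
```

Run:
```python
from h import *
A=now(); print(A[:3,3])
B=plan(A,T([.6237,.0837,.24],rpy(180,0,91.8)),5,60); plan(B,T([.6237,.0837,.165],rpy(180,0,91.8)),6,60)
```

```text
[0.59187545 0.08021616 0.30903384]
[[[0.0,-0.0,-0.25],[0.0004,0.0035,0.0077],60],[[0.01,-0.0,-0.51],[0.0008,0.0071,0.0153],60],[[0.01,-0.0,-0.76],[0.0011,0.0106,0.023],60],[[0.01,-0.0,-0.5],[0.0007,0.0071,0.0154],60],[[-0.0,-0.01,-0.26],[0.0003,0.0035,0.0076],60]]
end [0.6237 0.0837 0.24  ]
[[[-0.0,0.0,0.0],[-0.0,0.0,0.0063],60],[[-0.0,0.0,0.0],[-0.0,0.0,0.0125],60],[[-0.0,0.0,0.0],[-0.0,0.0,0.0187],60],[[-0.0,0.0,0.0],[-0.0,0.0,0.0188],60],[[-0.0,0.0,0.0],[-0.0,0.0,0.0125],60],[[-0.0,0.0,0.0],[-0.0,0.0,0.0062],60]]
end [0.6237 0.0837 0.165 ]
```

{"fn": "servo_tool", "kwargs": {
  "moves": [
    [[0, 0, -0.3], [0.0004, 0.004, 0.008], 60],
    [[0, 0, -0.5], [0.001, 0.007, 0.015], 60],
    [[0, 0, -0.8], [0.001, 0.0105, 0.023], 60],
    [[0, 0, -0.5], [0.0007, 0.007, 0.015], 60],
    [[0, 0, -0.2], [0.0003, 0.0035, 0.008], 60],
    [[0, 0, 0], [0, 0, 0], 60]
  ]
}}

```text
time: 4.15
ee_pos: [0.6241, 0.0831, 0.2377]
tcp_rot: [-179.8, 0.0, 91.8]
wrist_force: [-0.0, -0.2, 0.4]
opening: 0.0511
grasp_force: 0.0
```

{"fn": "servo_tool", "kwargs": {
  "moves": [
    [[0, 0, 0], [0, 0, 0.006], 60],
    [[0, 0, 0], [0, 0, 0.013], 60],
    [[0, 0, 0], [0, 0, 0.019], 60],
    [[0, 0, 0], [0, 0, 0.019], 60],
    [[0, 0, 0], [0, 0, 0.011], 60],
    [[0, 0, 0], [0, 0, 0.005], 60],
    [[0, 0, 0], [0, 0, 0], 60],
    [[0, 0, 0], [0, 0, 0], 40],
    [[0, 0, 0], [0, 0, 0], 10],
    [[0, 0, 0], [0, 0, 0], 10],
    [[0, 0, 0], [0, 0, 0], 10],
    [[0, 0, 0], [0, 0, 0], 10]
  ],
  "force": 60
}}

```text
time: 5.35
ee_pos: [0.6247, 0.0833, 0.1679]
tcp_rot: [179.9, -0.0, 91.8]
wrist_force: [-0.5, 0.3, 5.9]
opening: 0.0238
grasp_force: 59.6
```

Gripped with 60 N. Now I'll plan the lift and the carry to a hover over the canister.

```bash
cat >> h.py <<'E'
G=T([.0205,0,.165],rpy(180,0,90))
CAN=T([.463,-.3925,0],rpy(0,0,-39.8))
def scoopC(xl,zl,th,y=0,F=None): # lip point in frame, lip-down tilt th (rad)
    R=Ro.from_euler('y',-th).as_matrix(); S=T(np.array([xl,y,zl])+R@[.03,0,0],R)
    return (CAN if F is None else F)@S
def rep(F=None):
    S=now()@np.linalg.inv(G); C=np.linalg.inv(CAN if F is None else F)@S; l=C[:3,:3]@[-.03,0,0]+C[:3,3]
    print('lip in frame mm',(l*1000).round(1),'tilt lipdown',np.arctan2(-C[0,2],C[2,2]).round(3),'roll',np.arcsin(C[2,1]).round(3),'yaw',np.arctan2(C[1,0],C[0,0]).round(3))
E
python3 - <<'E'
from h import *
A=now();B=A.copy();B[2,3]=.36
B=plan(A,B,8,10)
H=scoopC(-.008,.115,.3)@G
M=T((B[:3,3]*.45+H[:3,3]*.55),rpy(180,0,70)); M[2,3]=.35
D=plan(B,M,10,10); D=plan(D,H,10,10)
E
```

```text
[[[0.0,0.0,0.0],[0.0,0.0,-0.0107],10],[[0.0,0.0,0.0],[0.0,0.0001,-0.0213],10],[[0.0,0.0,0.0],[0.0,0.0,-0.032],10],[[0.0,0.0,0.0],[0.0,0.0001,-0.0321],10],[[0.0,0.0,0.0],[0.0,0.0,-0.032],10],[[0.0,0.0,0.0],[0.0,0.0001,-0.032],10],[[0.0,0.0,0.0],[0.0,0.0,-0.0213],10],[[0.0,0.0,0.0],[0.0,0.0001,-0.0107],10]]
end [0.6247 0.0832 0.36  ]
[[[0.0,-0.0,0.91],[-0.0107,-0.0042,0.0004],10],[[0.01,-0.0,1.81],[-0.0214,-0.008,0.0008],10],[[0.02,-0.01,2.72],[-0.0325,-0.011,0.0012],10],[[0.01,-0.0,2.72],[-0.033,-0.0095,0.0013],10],[[0.01,-0.01,2.72],[-0.0334,-0.0079,0.0012],10],[[0.02,-0.0,2.72],[-0.0338,-0.0063,0.0012],10],[[0.01,-0.0,2.72],[-0.034,-0.0047,0.0013],10],[[0.01,-0.01,2.72],[-0.0342,-0.003,0.0012],10],[[0.01,-0.0,1.81],[-0.0229,-0.001,0.0008],10],[[0.01,-0.0,0.91],[-0.0114,-0.0001,0.0005],10]]
end [ 0.5322 -0.1754  0.35  ]
[[[-0.71,-0.12,0.82],[-0.0094,0.0001,0.0026],10],[[-1.42,-0.25,1.64],[-0.0187,0.0003,0.0052],10],[[-2.13,-0.37,2.45],[-0.028,0.001,0.008],10],[[-2.12,-0.37,2.46],[-0.0279,0.002,0.0083],10],[[-2.13,-0.38,2.45],[-0.0278,0.0028,0.0085],10],[[-2.13,-0.37,2.46],[-0.0275,0.0037,0.0088],10],[[-2.13,-0.37,2.46],[-0.0273,0.0046,0.0091],10],[[-2.12,-0.37,2.45],[-0.0271,0.0053,0.0095],10],[[-1.42,-0.25,1.64],[-0.0178,0.0041,0.0066],10],[[-0.71,-0.12,0.82],[-0.0088,0.0023,0.0034],10]]
end [ 0.4565 -0.3871  0.2876]
```

{"fn": "servo_tool", "kwargs": {
  "moves": [
    [[0, 0, 0], [0, 0, -0.01], 10],
    [[0, 0, 0], [0, 0, -0.021], 10],
    [[0, 0, 0], [0, 0, -0.032], 10],
    [[0, 0, 0], [0, 0, -0.032], 10],
    [[0, 0, 0], [0, 0, -0.032], 10],
    [[0, 0, 0], [0, 0, -0.032], 10],
    [[0, 0, 0], [0, 0, -0.021], 10],
    [[0, 0, 0], [0, 0, -0.011], 10],
    [[0, 0, 0], [0, 0, 0], 10]
  ],
  "force": 120
}}

```text
time: 6.25
ee_pos: [0.6245, 0.0832, 0.3594]
tcp_rot: [179.9, -0.0, 91.8]
wrist_force: [1.0, -0.0, -1.0]
opening: 0.0225
grasp_force: 117.9
```

{"fn": "servo_tool", "kwargs": {
  "moves": [
    [[0, 0, 0.9], [-0.011, -0.004, 0], 10],
    [[0, 0, 1.8], [-0.021, -0.008, 0.001], 10],
    [[0, 0, 2.7], [-0.0325, -0.011, 0.001], 10],
    [[0, 0, 2.7], [-0.033, -0.0095, 0.001], 10],
    [[0, 0, 2.7], [-0.033, -0.008, 0.001], 10],
    [[0, 0, 2.7], [-0.034, -0.006, 0.001], 10],
    [[0, 0, 2.7], [-0.034, -0.005, 0.001], 10],
    [[0, 0, 2.7], [-0.034, -0.003, 0.001], 10],
    [[0, 0, 1.8], [-0.023, -0.001, 0.001], 10],
    [[0, 0, 0.9], [-0.011, 0, 0.001], 10]
  ]
}}

```text
time: 7.25
ee_pos: [0.5308, -0.1768, 0.3478]
tcp_rot: [-179.9, 0.0, 69.9]
wrist_force: [0.2, 0.9, -0.4]
opening: 0.0225
grasp_force: 117.8
```

{"fn": "servo_tool", "kwargs": {
  "moves": [
    [[-0.7, -0.1, 0.8], [-0.009, 0, 0.003], 10],
    [[-1.4, -0.3, 1.6], [-0.019, 0, 0.005], 10],
    [[-2.1, -0.4, 2.5], [-0.028, 0.001, 0.008], 10],
    [[-2.1, -0.4, 2.5], [-0.028, 0.002, 0.008], 10],
    [[-2.1, -0.4, 2.5], [-0.028, 0.003, 0.0085], 10],
    [[-2.1, -0.4, 2.5], [-0.0275, 0.004, 0.009], 10],
    [[-2.1, -0.4, 2.5], [-0.027, 0.0045, 0.009], 10],
    [[-2.1, -0.4, 2.4], [-0.027, 0.005, 0.0095], 10],
    [[-1.4, -0.2, 1.6], [-0.018, 0.004, 0.0065], 10],
    [[-0.7, -0.1, 0.8], [-0.009, 0.002, 0.0035], 10],
    [[0, 0, 0], [0, 0, 0], 10]
  ]
}}

```text
time: 8.35
ee_pos: [0.4556, -0.3862, 0.2857]
tcp_rot: [163.0, 0.2, 50.3]
wrist_force: [-0.4, 0.4, -0.4]
opening: 0.0229
grasp_force: 117.8
```

Run:
```python
from h import *
rep()
p,d=snap('wrist','wrist2.png'); o=get_obs(); print(o['time'],o['opening'],o['wrist_force'])
rep()
hsv=cv2.cvtColor(p,cv2.COLOR_RGB2HSV)
blue=(hsv[...,0]>105)&(hsv[...,0]<130)&(hsv[...,1]>150)&(hsv[...,2]>60)
B=cloud('wrist',d,blue); B=B[abs(B[:,2]-.073)<.01]; L=(np.c_[B,np.ones(len(B))]@np.linalg.inv(CAN).T)[:,:3]*1000
print(len(B),np.median(B[:,2]),cv2.minAreaRect((B[:,:2]*1000).astype(np.float32)),L.min(0),L.max(0))
for t in ['ball0_center','scoop_lip','canister','canister_mouth']:
    for r in mark_of(t,'wrist')[:5]: w=world('wrist',r['xyz']); print(t,round(r['score'],2),(np.linalg.inv(CAN)@np.r_[w,1])[:3].round(4),pix('wrist',w))
```

```text
lip in frame mm [ -9.8  -0.4 113.1] tilt lipdown 0.296 roll -0.003 yaw 0.002
8.4 0.02276802599724586 [ 0.05534229  0.59053761 -1.13287718]
lip in frame mm [ -9.7   0.3 113.7] tilt lipdown 0.296 roll -0.003 yaw 0.003
1769 0.07486500141915164 ((463.57159423828125, -391.25299072265625), (72.59476470947266, 130.51011657714844), 39.86088562011719) [-70.05577921 -33.15010884  71.63497694] [69.43953943 47.01201397 77.3568692 ]
ball0_center 0.52 [-0.0112  0.0013  0.2941] [323. 271.]
ball0_center 0.5 [0.002  0.0025 0.0035] [265. 162.]
ball0_center 0.4 [-0.0545 -0.0136  0.0138] [219. 179.]
scoop_lip 0.68 [-0.0112 -0.0017  0.112 ] [266. 185.]
canister 0.66 [0.003  0.0024 0.0016] [265. 162.]
canister_mouth 0.91 [-0.0005  0.001   0.0765] [271. 175.]
```

View pics/wrist2.png

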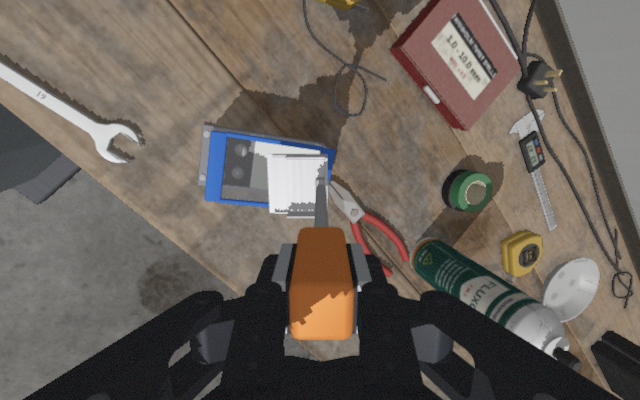

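Run:
```python
from h import *
p=cv2.imread('pics/wrist2.png'); cv2.imwrite('pics/crop2.png',cv2.resize(p[115:225,190:350],(800,550),interpolation=2))
q,d=snap('wrist'); hsv=cv2.cvtColor(q,cv2.COLOR_RGB2HSV)
blue=(hsv[...,0]>105)&(hsv[...,0]<130)&(hsv[...,1]>150)&(hsv[...,2]>60)
Ci=np.linalg.inv(CAN)
f=lambda B:(np.c_[B,np.ones(len(B))]@Ci.T)[:,:3]*1000
L=f(cloud('wrist',d,blue)); L=L[abs(L[:,2]-75)<4]
for a in (-60,-40,-25,-10,0,20,40,60):
    s=L[abs(L[:,0]-a)<5][:,1]; 
    if len(s): print('x',a,len(s),'y lo/hi',np.percentile(s,[2,25,50,75,98]).round(1))
for a in (-20,0,20):
    s=L[abs(L[:,1]-a)<5][:,0]; print('y',a,len(s),np.percentile(s,[2,50,98]).round(1),)
w=(hsv[...,1]<40)&(hsv[...,2]>120); w[:140]=0;w[230:]=0;w[:,:240]=0;w[:,345:]=0
S=f(cloud('wrist',d,w)); S=S[(S[:,2]>100)&(S[:,2]<145)]
for a in (-5,5,15,30): 
    s=S[abs(S[:,0]-a)<5]; print('scoop x',a,len(s),np.percentile(s[:,1],[2,98]).round(1),np.median(s[:,2]).round(1))
print('xmin',np.percentile(S[:,0],[0.5,1,3]))
rep()
```

```text
x -60 594 y lo/hi [-22.9  -8.7   6.3  21.8  43.5]
x -40 89 y lo/hi [-29.1 -26.5  41.   42.9  44.4]
x -25 78 y lo/hi [-31.5 -29.5  37.7  39.8  41.7]
x -10 69 y lo/hi [-34.  -31.8  36.1  37.5  39.3]
x 0 34 y lo/hi [33.8 34.9 35.9 36.2 37.5]
x 20 28 y lo/hi [30.1 31.3 32.2 32.5 33.5]
x 40 27 y lo/hi [26.2 27.5 28.4 29.4 30.7]
x 60 79 y lo/hi [-5.3  4.9 17.  23.3 25.9]
y -20 140 [-69.3 -61.1 -47.5]
y 0 174 [-66.5 -58.4  64.9]
y 20 233 [-62.8 -51.6  68.6]
scoop x -5 629 [-26.9  28.2] 116.7
scoop x 5 676 [-27.   28.5] 119.9
scoop x 15 640 [-26.8  28.6] 122.8
scoop x 30 552 [-26.3  28.6] 127.2
xmin [-9.32497447 -9.06399333 -8.17088438]
lip in frame mm [ -9.    0.7 114.1] tilt lipdown 0.297 roll -0.003 yaw 0.004
```

View pics/crop2.png

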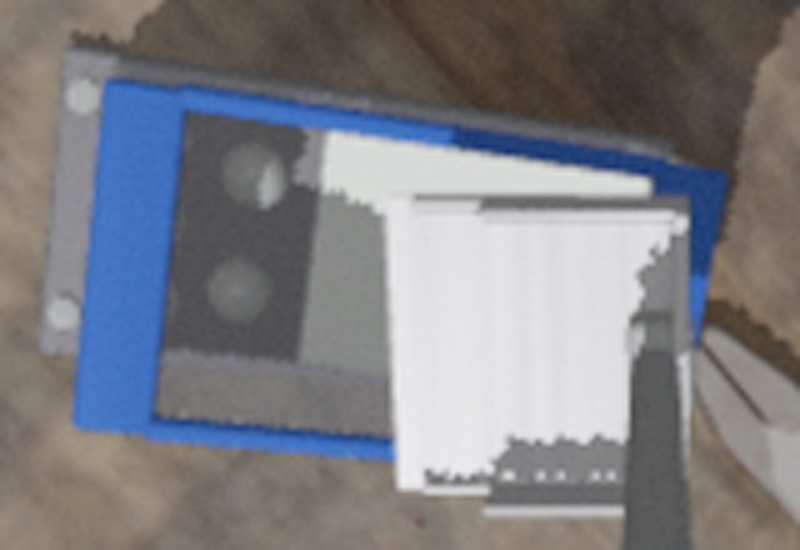

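The crop shows two balls in the dark pocket at crop (255,175) and (238,290), the rest hidden under the rim. It also shows that the scoop is about 10° off the canister: its true yaw is about -50°, because I misread the rectangle angle. I'll correct for that.

```bash
sed -i 's/^CAN=.*/CAN=T([.4635,-.3915,0],rpy(0,0,-50.0))/' h.py
python3 - <<'E'
from h import *
k=calibration('wrist');K=np.array(k['camera_matrix']);R=np.array(k['R']);c=-R.T@np.array(k['t'])
for u in ((241,150),(237.6,173)):
    r=R.T@np.linalg.solve(K,[u[0],u[1],1]); X=c+r*(.014-c[2])/r[2]; print('ball',((np.linalg.inv(CAN)@np.r_[X,1])[:3]*1000).round(1))
rep(); A=now(); B=plan(A,scoopC(-.008,.105,.3)@G,4,10); 
plan(B,scoopC(-.008,.040,.3)@G,6,10)
E
```

```text
ball [-29.1  13.9  14. ]
ball [-29.9 -14.4  14. ]
lip in frame mm [ -8.6  -1.9 114.1] tilt lipdown 0.293 roll -0.003 yaw 0.182
[[[-0.03,-0.48,1.66],[0.0002,-0.0004,0.0015],10],[[-0.05,-0.97,3.32],[0.0005,-0.0008,0.0029],10],[[-0.06,-0.96,3.32],[0.0005,-0.0008,0.0029],10],[[-0.02,-0.49,1.67],[0.0002,-0.0004,0.0015],10]]
end [ 0.458  -0.385   0.2776]
[[[-0.0,0.0,-0.0],[0.0,-0.0016,0.0052],10],[[-0.0,0.0,-0.0],[0.0,-0.0032,0.0103],10],[[-0.0,0.0,-0.0],[0.0,-0.0048,0.0156],10],[[-0.0,0.0,-0.0],[0.0,-0.0048,0.0155],10],[[-0.0,0.0,-0.0],[0.0,-0.0032,0.0103],10],[[-0.0,0.0,-0.0],[0.0,-0.0016,0.0052],10]]
end [ 0.458  -0.385   0.2126]
```

{"fn": "servo_tool", "kwargs": {
  "moves": [
    [[0, -0.5, 1.7], [0, -0.0004, 0.0015], 10],
    [[0, -1, 3.3], [0.0005, -0.001, 0.003], 10],
    [[0, -1, 3.3], [0.0005, -0.001, 0.003], 10],
    [[0, -0.5, 1.7], [0, -0.0004, 0.0015], 10],
    [[0, 0, 0], [0, 0, 0], 10],
    [[0, 0, 0], [0, 0, 0], 10]
  ]
}}

```text
time: 9.25
ee_pos: [0.4572, -0.3854, 0.2772]
tcp_rot: [163.0, 0.1, 40.0]
wrist_force: [-0.0, 0.1, -1.6]
opening: 0.0228
grasp_force: 117.8
```

```bash
cat > chk.py <<'E'
from h import *
q,d=snap('wrist','w3.png'); hsv=cv2.cvtColor(q,cv2.COLOR_RGB2HSV); rep()
blue=(hsv[...,0]>105)&(hsv[...,0]<130)&(hsv[...,1]>150)&(hsv[...,2]>60)
Ci=np.linalg.inv(CAN)
f=lambda B:(np.c_[B,np.ones(len(B))]@Ci.T)[:,:3]*1000
L=f(cloud('wrist',d,blue)); L=L[abs(L[:,2]-75)<4]
for a in (-60,-40,-25,-10,0,20,40,60):
    s=L[abs(L[:,0]-a)<5][:,1]; lo=s[s<0];hi=s[s>0]
    print('x',a,'lo',np.percentile(lo,[2,50,98]).round(1) if len(lo)>5 else 0,'hi',np.percentile(hi,[2,50,98]).round(1) if len(hi)>5 else 0)
for a in (-20,0,20):
    s=L[abs(L[:,1]-a)<5][:,0]; lo=s[s<0];hi=s[s>0]; print('y',a,np.percentile(lo,[2,50,98]).round(1), np.percentile(hi,[2,50,98]).round(1) if len(hi) else 0)
w=(hsv[...,1]<40)&(hsv[...,2]>120); w[:140]=0;w[230:]=0;w[:,:240]=0;w[:,345:]=0
S=f(cloud('wrist',d,w)); S=S[(S[:,2]>95)&(S[:,2]<140)]
for a in (-5,5,15,30): 
    s=S[abs(S[:,0]-a)<5]; print('scoop x',a,len(s),np.percentile(s[:,1],[2,98]).round(1),np.median(s[:,2]).round(1))
print('xmin',np.percentile(S[:,0],[0.5,1,3]))
E
python3 chk.py
```

```text
lip in frame mm [ -8.7  -1.4 104.7] tilt lipdown 0.297 roll -0.002 yaw -0.0
x -60 lo [-34.6 -17.1  -0.5] hi [ 0.7 18.  34.1]
x -40 lo [-36.5 -34.7 -33.2] hi [32.  33.8 35.3]
x -25 lo [-36.3 -34.8 -33.3] hi [31.7 33.8 35.6]
x -10 lo [-36.5 -34.8 -33.3] hi [32.2 34.  35.3]
x 0 lo 0 hi [32.7 33.9 35. ]
x 20 lo 0 hi [32.2 34.1 35.4]
x 40 lo 0 hi [32.4 33.7 35.6]
x 60 lo [-34.7 -17.4  -0.6] hi [ 1.4 23.4 34. ]
y -20 [-64.9 -57.9 -50.6] [61.6 63.  64.6]
y 0 [-64.8 -57.8 -50.6] [60.3 62.7 65.4]
y 20 [-64.9 -57.6 -50.6] [51.  60.3 65. ]
scoop x -5 612 [-29.1  26.1] 107.3
scoop x 5 667 [-29.3  26.3] 110.3
scoop x 15 642 [-29.   26.2] 113.1
scoop x 30 561 [-28.5  26.2] 117.6
xmin [-9.04464129 -8.83565013 -7.88132229]
```

Rim and scoop are now aligned to within 1 mm and the yaw matches. Descending.

Run:
```python
from h import *
A=now(); Y=-.0005
B=plan(A,scoopC(-.009,.040,.3,Y)@G,7,10); plan(B,scoopC(-.010,.010,.3,Y)@G,5,10)
```

```text
[[[-0.01,0.01,-0.0],[0.0,-0.0013,0.0041],10],[[-0.02,0.01,-0.01],[0.0001,-0.0026,0.0082],10],[[-0.03,0.03,-0.0],[0.0002,-0.004,0.0124],10],[[-0.03,0.02,-0.01],[0.0001,-0.004,0.0123],10],[[-0.03,0.02,-0.0],[0.0001,-0.0039,0.0123],10],[[-0.02,0.02,-0.0],[0.0001,-0.0027,0.0082],10],[[-0.0,0.01,-0.01],[0.0,-0.0013,0.0041],10]]
end [ 0.457  -0.3845  0.2126]
[[[-0.0,-0.0,0.0],[0.0,-0.0011,0.0032],10],[[-0.0,-0.0,0.0],[0.0,-0.0022,0.0063],10],[[-0.0,-0.0,0.0],[0.0,-0.0032,0.0094],10],[[-0.0,-0.0,0.0],[0.0,-0.0022,0.0063],10],[[-0.0,-0.0,0.0],[0.0,-0.0011,0.0032],10]]
end [ 0.4564 -0.3838  0.1825]
```

{"fn": "servo_tool", "kwargs": {
  "moves": [
    [[0, 0, 0], [0.0002, -0.0013, 0.004], 10],
    [[0, 0, 0], [0.0002, -0.0026, 0.008], 10],
    [[0, 0, 0], [0.0002, -0.004, 0.0125], 10],
    [[0, 0, 0], [0.0002, -0.004, 0.0125], 10],
    [[0, 0, 0], [0.0001, -0.004, 0.0125], 10],
    [[0, 0, 0], [0.0001, -0.0027, 0.008], 10],
    [[0, 0, 0], [0, -0.0013, 0.004], 10],
    [[0, 0, 0], [0, 0, 0], 10]
  ]
}}

```text
time: 10.1
ee_pos: [0.4567, -0.3842, 0.2118]
tcp_rot: [163.0, 0.1, 39.9]
wrist_force: [-0.3, 0.2, -2.3]
opening: 0.0228
grasp_force: 117.8
```

Run:
```python
from h import *
rep(); q,d=snap('wrist','w4.png'); rep(); A=now();Y=-.0005
plan(A,scoopC(-.010,.0095,.3,Y)@G,6,10)
```

```text
lip in frame mm [-10.1  -0.9  39.3] tilt lipdown 0.297 roll -0.002 yaw -0.002
lip in frame mm [-9.7 -0.8 40. ] tilt lipdown 0.298 roll -0.002 yaw -0.002
[[[-0.01,0.01,-0.01],[-0.0,-0.0008,0.0024],10],[[-0.03,0.03,-0.02],[-0.0,-0.0016,0.0048],10],[[-0.03,0.03,-0.02],[-0.0,-0.0024,0.0073],10],[[-0.04,0.04,-0.03],[-0.0,-0.0025,0.0072],10],[[-0.02,0.02,-0.01],[-0.0,-0.0016,0.0048],10],[[-0.01,0.01,-0.01],[-0.0,-0.0008,0.0024],10]]
end [ 0.4564 -0.3837  0.1821]
```

{"fn": "servo_tool", "kwargs": {
  "moves": [
    [[0, 0, 0], [0, -0.0008, 0.0024], 10],
    [[0, 0, 0], [0, -0.0016, 0.0048], 10],
    [[0, 0, 0], [0, -0.0024, 0.0073], 10],
    [[0, 0, 0], [0, -0.0025, 0.0072], 10],
    [[0, 0, 0], [0, -0.0016, 0.0048], 10],
    [[0, 0, 0], [0, -0.0008, 0.0024], 10],
    [[0, 0, 0], [0, 0, 0], 10]
  ]
}}

```text
time: 10.85
ee_pos: [0.4562, -0.3836, 0.1814]
tcp_rot: [163.0, 0.1, 39.9]
wrist_force: [-0.5, -0.5, -1.6]
opening: 0.0224
grasp_force: 117.8
```

Run:
```python
from h import *
rep(); A=now();Y=-.0005
B=plan(A,scoopC(-.016,.0075,.28,Y)@G,3,10,False)
B=plan(B,scoopC(-.060,.0070,.25,Y)@G,12,10)
```

```text
lip in frame mm [-10.8  -0.9   8.9] tilt lipdown 0.297 roll -0.002 yaw -0.002
[[[0.32,0.05,-0.03],[0.0,-0.0009,0.0002],10],[[0.32,0.05,-0.04],[0.0,-0.0008,0.0002],10],[[0.32,0.05,-0.03],[0.0,-0.0009,0.0003],10]]
end [ 0.4547 -0.3818  0.18  ]
[[[0.06,-0.0,-0.0],[0.0,-0.0012,-0.0003],10],[[0.11,-0.0,-0.0],[0.0,-0.0025,-0.0007],10],[[0.17,-0.0,-0.0],[0.0,-0.0038,-0.001],10],[[0.17,-0.0,-0.0],[0.0,-0.0038,-0.001],10],[[0.18,-0.0,-0.0],[0.0,-0.0037,-0.001],10],[[0.17,-0.0,-0.0],[0.0,-0.0038,-0.0009],10],[[0.17,-0.0,-0.0],[0.0,-0.0037,-0.001],10],[[0.17,-0.0,-0.0],[0.0,-0.0038,-0.0009],10],[[0.17,-0.0,-0.0],[0.0,-0.0038,-0.001],10],[[0.17,-0.0,-0.0],[0.0,-0.0037,-0.0009],10],[[0.12,-0.0,-0.0],[0.0,-0.0026,-0.0006],10],[[0.05,-0.0,-0.0],[0.0,-0.0012,-0.0003],10]]
end [ 0.4298 -0.3521  0.1794]
```

{"fn": "servo_tool", "kwargs": {
  "moves": [
    [[0.3, 0, 0], [0, -0.0009, 0.0002], 10],
    [[0.3, 0, 0], [0, -0.0009, 0.0002], 10],
    [[0.3, 0, 0], [0, -0.0009, 0.0002], 10],
    [[0.1, 0, 0], [0, -0.0014, -0.0003], 10],
    [[0.1, 0, 0], [0, -0.0025, -0.0007], 10],
    [[0.2, 0, 0], [0, -0.0038, -0.001], 10],
    [[0.2, 0, 0], [0, -0.0038, -0.001], 10],
    [[0.2, 0, 0], [0, -0.0038, -0.001], 10],
    [[0.2, 0, 0], [0, -0.0038, -0.001], 10]
  ]
}}

```text
time: 11.75
ee_pos: [0.4419, -0.3665, 0.1804]
tcp_rot: [164.9, 0.1, 39.9]
wrist_force: [0.1, -0.9, -1.8]
opening: 0.0224
grasp_force: 117.8
```

Run:
```python
from h import *
rep(); A=now();Y=-.0005
B=plan(A,scoopC(-.060,.0068,.22,Y)@G,9,10)
```

```text
lip in frame mm [-38.7  -0.7   7.9] tilt lipdown 0.264 roll -0.002 yaw -0.002
[[[0.12,0.01,-0.01],[-0.0,-0.0006,-0.0001],10],[[0.24,0.01,-0.01],[-0.0,-0.0013,-0.0002],10],[[0.36,0.02,-0.01],[-0.0,-0.002,-0.0003],10],[[0.37,0.02,-0.02],[-0.0,-0.0019,-0.0003],10],[[0.36,0.02,-0.01],[-0.0,-0.002,-0.0002],10],[[0.36,0.02,-0.02],[-0.0001,-0.002,-0.0003],10],[[0.36,0.02,-0.02],[0.0,-0.0019,-0.0002],10],[[0.24,0.01,-0.01],[0.0,-0.0013,-0.0002],10],[[0.13,0.01,-0.0],[0.0,-0.0007,-0.0001],10]]
end [ 0.433  -0.356   0.1789]
```

{"fn": "servo_tool", "kwargs": {
  "moves": [
    [[0.2, 0, 0], [0, -0.0008, -0.0001], 10],
    [[0.3, 0, 0], [0, -0.0015, -0.0002], 10],
    [[0.4, 0, 0], [0, -0.002, -0.0002], 10],
    [[0.4, 0, 0], [0, -0.002, -0.0002], 10],
    [[0.4, 0, 0], [0, -0.002, -0.0002], 10],
    [[0.3, 0, 0], [0, -0.002, -0.0002], 10],
    [[0.3, 0, 0], [0, -0.0019, -0.0002], 10],
    [[0.2, 0, 0], [0, -0.0013, -0.0002], 10],
    [[0.1, 0, 0], [0, -0.0004, 0], 10]
  ]
}}

```text
time: 12.65
ee_pos: [0.4331, -0.356, 0.1783]
tcp_rot: [167.5, 0.1, 39.9]
wrist_force: [-0.6, 0.4, -1.9]
opening: 0.0228
grasp_force: 117.7
```

Run:
```python
from h import *
rep(); q,d=snap('wrist'); cv2.imwrite('pics/w5.png',cv2.resize(q[110:260,180:400],(800,545),interpolation=2)[:,:,::-1])
P=cloud('wrist',d); S=(np.linalg.inv(scoopC(0,0,0)),)
C=now()@np.linalg.inv(G); L=(np.c_[P,np.ones(len(P))]@np.linalg.inv(C).T)[:,:3]*1000
b=L[(L[:,0]>-45)&(L[:,0]<20)&(abs(L[:,1])<27)&(L[:,2]>6)&(L[:,2]<20)]
H,_,_=np.histogram2d(b[:,0],b[:,1],bins=[np.arange(-45,25,5),np.arange(-30,31,5)]); print(H.astype(int))
```

```text
lip in frame mm [-60.3  -0.8   6.3] tilt lipdown 0.218 roll -0.002 yaw -0.002
[[ 0  0  0  0  0  0  0  0  0  0  0  0]
 [ 0  0  0  0  0  0  0  0  0  0  0  0]
 [ 2  4  4  2  4  4  3  3  4  5  2  1]
 [ 0  0  0  1  0  0  1  0  0  0  0  0]
 [ 0  0  0  0  0  0  0  0  0  0  0  0]
 [ 0  0  0  0  0  0  0  0  0  0  0  0]
 [ 0  0  0  0  0  0  2  0  0  1  0  0]
 [ 3  0 11 22 31 23 10 30 34 24  0  0]
 [ 1  0  2 23 25  3  2 24 29  6  0  0]
 [ 4  0  0  0  0  0  0  0  0  0  0  0]
 [ 1  0  0  0  0  0  0  0  0  0  0  0]
 [ 0  0  0  0  0  0  0  0  0  0  0  0]
 [ 0  0  0  0  0  0  7 22  0  0  0  0]]
```

View pics/w5.png

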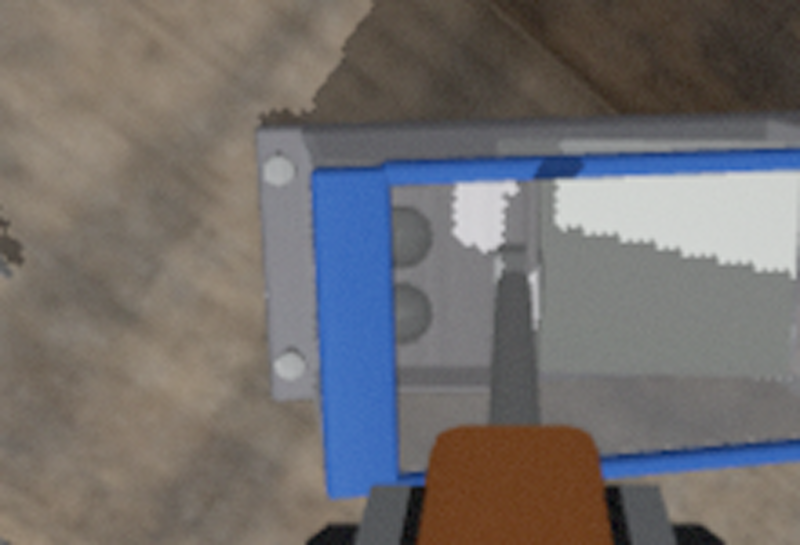

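Two balls sit in the scoop at crop (410,235) and (412,312). The rest are ahead of them under the rim overhang, between lip and wall. I'll right the scoop with the lip kept at the wall.

Run:
```python
from h import *
A=now();Y=-.0005
B=plan(A,scoopC(-.0605,.0095,0.0,Y)@G,7,10)
B=plan(B,scoopC(-.060,.0180,-.15,Y)@G,5,10,False)
B=plan(B,scoopC(-.056,.028,-.3,Y)@G,5,10,False)
B=plan(B,scoopC(-.040,.045,-.33,Y)@G,6,10)
```

```text
[[[0.83,0.01,-0.01],[0.0,0.0023,0.0008],10],[[1.67,0.01,-0.02],[0.0,0.0047,0.0015],10],[[2.51,0.03,-0.02],[0.0,0.0071,0.002],10],[[2.5,0.02,-0.03],[-0.0,0.0072,0.0017],10],[[2.5,0.03,-0.02],[-0.0,0.0072,0.0014],10],[[1.67,0.02,-0.02],[-0.0,0.0049,0.0007],10],[[0.83,0.0,-0.01],[-0.0,0.0025,0.0003],10]]
end [ 0.4567 -0.3842  0.1745]
[[[1.72,0.0,0.0],[-0.0,0.0049,0.0002],10],[[1.72,0.0,0.0],[-0.0,0.0049,0.0],10],[[1.72,0.0,0.0],[-0.0,0.0049,-0.0001],10],[[1.72,0.0,0.0],[-0.0,0.0049,-0.0003],10],[[1.72,0.0,0.0],[-0.0,0.0049,-0.0004],10]]
end [ 0.4725 -0.403   0.1736]
[[[1.72,0.0,0.0],[-0.0,0.0053,-0.0002],10],[[1.72,0.0,0.0],[-0.0,0.0053,-0.0004],10],[[1.72,0.0,0.0],[-0.0,0.0053,-0.0005],10],[[1.71,0.0,0.0],[-0.0,0.0053,-0.0007],10],[[1.72,0.0,0.0],[-0.0,0.0052,-0.0009],10]]
end [ 0.4895 -0.4232  0.1707]
[[[0.14,0.0,0.0],[-0.0,0.0013,-0.0016],10],[[0.29,0.0,0.0],[-0.0,0.0025,-0.0032],10],[[0.43,0.0,0.0],[-0.0,0.0038,-0.0049],10],[[0.43,0.0,0.0],[-0.0,0.0037,-0.0049],10],[[0.29,0.0,0.0],[-0.0,0.0025,-0.0033],10],[[0.14,0.0,0.0],[-0.0,0.0012,-0.0016],10]]
end [ 0.5025 -0.4387  0.1847]
```

{"fn": "servo_tool", "kwargs": {
  "moves": [
    [[0.8, 0, 0], [0, 0.0023, 0.0008], 10],
    [[1.7, 0, 0], [0, 0.0047, 0.0015], 10],
    [[2.5, 0, 0], [0, 0.0071, 0.002], 10],
    [[2.5, 0, 0], [0, 0.0072, 0.0017], 10],
    [[2.5, 0, 0], [0, 0.0072, 0.0014], 10],
    [[1.7, 0, 0], [0, 0.0049, 0.0007], 10],
    [[1.7, 0, 0], [0, 0.0049, 0.0003], 10],
    [[1.7, 0, 0], [0, 0.0049, 0.0002], 10],
    [[1.7, 0, 0], [0, 0.0049, 0], 10],
    [[1.7, 0, 0], [0, 0.0049, -0.0002], 10],
    [[1.7, 0, 0], [0, 0.0049, -0.0004], 10]
  ]
}}

```text
time: 13.8
ee_pos: [0.4713, -0.4016, 0.1735]
tcp_rot: [-172.2, 0.1, 39.9]
wrist_force: [0.6, 0.0, -2.2]
opening: 0.0227
grasp_force: 117.9
```

```bash
cat > st.py <<'E'
from h import *
rep(); o=get_obs(); print(o['time'],o['wrist_force'].round(1) if hasattr(o['wrist_force'],'round') else o['wrist_force'])
E
python3 st.py
python3 - <<'E'
from h import *
A=now();Y=-.0005
B=plan(A,scoopC(-.056,.028,-.3,Y)@G,5,10,False)
B=plan(B,scoopC(-.040,.045,-.33,Y)@G,6,10)
E
```

```text
lip in frame mm [-59.5  -0.7  16.9] tilt lipdown -0.135 roll -0.002 yaw -0.003
13.8 [ 0.6  0.  -2.2]
[[[1.89,0.01,-0.03],[0.0,0.0057,-0.0002],10],[[1.89,0.02,-0.04],[0.0001,0.0056,-0.0004],10],[[1.88,0.01,-0.03],[-0.0,0.0057,-0.0006],10],[[1.89,0.02,-0.03],[0.0,0.0056,-0.0007],10],[[1.89,0.01,-0.04],[0.0,0.0056,-0.001],10]]
end [ 0.4895 -0.4232  0.1707]
[[[0.14,0.0,0.0],[0.0,0.0013,-0.0016],10],[[0.29,0.0,0.0],[0.0,0.0025,-0.0032],10],[[0.43,0.0,0.0],[0.0,0.0038,-0.0049],10],[[0.43,0.0,0.0],[0.0,0.0037,-0.0049],10],[[0.28,0.0,0.0],[0.0,0.0024,-0.0033],10],[[0.15,0.0,0.0],[0.0,0.0013,-0.0016],10]]
end [ 0.5025 -0.4388  0.1847]
```

{"fn": "servo_tool", "kwargs": {
  "moves": [
    [[1.8, 0, 0], [0, 0.0055, -0.0002], 10],
    [[1.8, 0, 0], [0, 0.0056, -0.0004], 10],
    [[1.8, 0, 0], [0, 0.0056, -0.0006], 10],
    [[1.8, 0, 0], [0, 0.0056, -0.0007], 10],
    [[1.8, 0, 0], [0, 0.0056, -0.001], 10],
    [[0.2, 0, 0], [0, 0.0013, -0.0016], 10],
    [[0.3, 0, 0], [0, 0.0025, -0.0032], 10],
    [[0.4, 0, 0], [0, 0.0038, -0.005], 10],
    [[0.4, 0, 0], [0, 0.0037, -0.005], 10],
    [[0.3, 0, 0], [0, 0.0024, -0.0033], 10],
    [[0.2, 0, 0], [0, 0.0013, -0.0016], 10]
  ]
}}

```text
time: 14.9
ee_pos: [0.5021, -0.4385, 0.1857]
tcp_rot: [-161.6, 0.1, 39.9]
wrist_force: [0.4, 0.6, -2.2]
opening: 0.0225
grasp_force: 118.0
```

```bash
python3 st.py
python3 - <<'E'
from h import *
q,d=snap('wrist'); cv2.imwrite('pics/w6.png',cv2.resize(q[100:300,180:460],(800,571),interpolation=2)[:,:,::-1])
A=now();Y=-.0005
B=plan(A,scoopC(-.035,.115,-.33,Y)@G,9,10)
E
```

```text
lip in frame mm [-39.2  -0.6  45.1] tilt lipdown -0.321 roll -0.002 yaw -0.003
14.9 [ 0.4  0.6 -2.2]
[[[0.02,0.0,-0.01],[0.0,-0.0008,-0.0032],10],[[0.05,0.01,-0.01],[0.0,-0.0016,-0.0064],10],[[0.06,0.0,-0.03],[0.0,-0.0024,-0.0096],10],[[0.07,0.01,-0.02],[0.0,-0.0024,-0.0097],10],[[0.07,0.01,-0.03],[0.0001,-0.0024,-0.0096],10],[[0.06,0.0,-0.02],[-0.0,-0.0025,-0.0096],10],[[0.07,0.01,-0.03],[-0.0,-0.0024,-0.0096],10],[[0.04,0.01,-0.01],[0.0,-0.0016,-0.0064],10],[[0.03,-0.0,-0.01],[0.0,-0.0009,-0.0032],10]]
end [ 0.5057 -0.4425  0.2547]
```

View pics/w6.png

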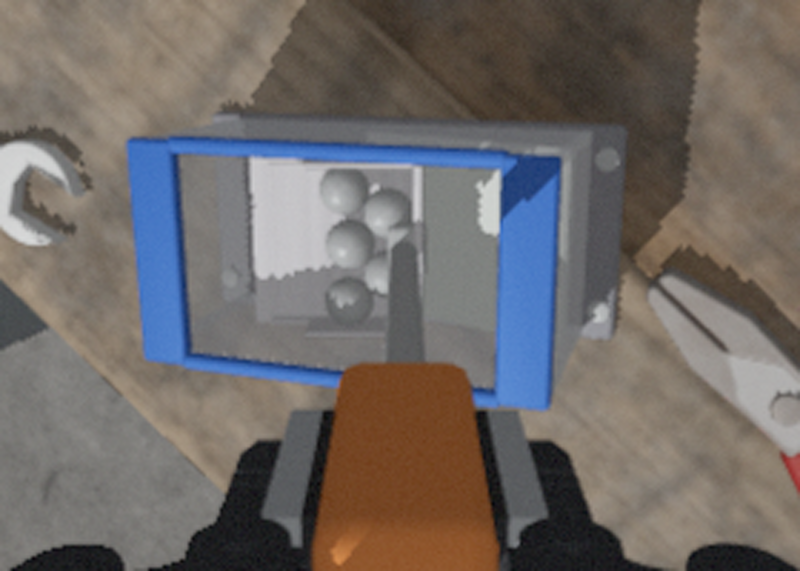

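All five balls sit at the back of the righted scoop (crop 345,190 / 385,212 / 350,245 / 380,272 / 348,300). I'll lift it out.

{"fn": "servo_tool", "kwargs": {
  "moves": [
    [[0, 0, 0], [0, -0.0008, -0.0032], 10],
    [[0, 0, 0], [0, -0.0016, -0.0064], 10],
    [[0.1, 0, 0], [0, -0.0024, -0.0096], 10],
    [[0.1, 0, 0], [0, -0.0024, -0.0096], 10],
    [[0.1, 0, 0], [0, -0.0024, -0.0096], 10],
    [[0.1, 0, 0], [0, -0.0024, -0.0096], 10],
    [[0.1, 0, 0], [0, -0.0024, -0.0096], 10],
    [[0, 0, 0], [0, -0.0016, -0.0064], 10],
    [[0, 0, 0], [0, -0.001, -0.0032], 10],
    [[0, 0, 0], [0, 0, 0], 10]
  ]
}}

```text
time: 15.95
ee_pos: [0.4948, -0.4325, 0.2471]
tcp_rot: [-161.9, -0.0, 39.8]
wrist_force: [-0.1, 0.8, -2.7]
opening: 0.0228
grasp_force: 118.7
```

```bash
echo "D=T([.496,-.109,0],rpy(0,0,-20))" >> h.py; python3 st.py
python3 - <<'E'
from h import *
A=now()
H=scoopC(-.005,.11,-.33,0,D)@G
M=A.copy(); M[:3,3]=(A[:3,3]+H[:3,3])/2; 
plan(A,H,20,10)
E
```

```text
lip in frame mm [-47.8  -2.  106. ] tilt lipdown -0.316 roll 0.0 yaw -0.003
15.95 [-0.1  0.8 -2.7]
[[[0.01,-0.18,-0.53],[0.0047,-0.0029,0.0009],10],[[0.03,-0.35,-1.06],[0.0096,-0.0057,0.0018],10],[[0.04,-0.54,-1.59],[0.0145,-0.0084,0.0026],10],[[0.05,-0.53,-1.59],[0.0148,-0.0079,0.0024],10],[[0.04,-0.53,-1.59],[0.015,-0.0075,0.0023],10],[[0.04,-0.54,-1.59],[0.0152,-0.0071,0.0022],10],[[0.04,-0.53,-1.59],[0.0154,-0.0066,0.0021],10],[[0.05,-0.53,-1.59],[0.0157,-0.0063,0.0019],10],[[0.04,-0.54,-1.59],[0.0158,-0.0058,0.0017],10],[[0.04,-0.53,-1.58],[0.0159,-0.0053,0.0017],10],[[0.04,-0.53,-1.59],[0.0162,-0.0049,0.0014],10],[[0.05,-0.54,-1.59],[0.0163,-0.0045,0.0014],10],[[0.04,-0.53,-1.59],[0.0164,-0.004,0.0011],10],[[0.04,-0.54,-1.59],[0.0165,-0.0035,0.0011],10],[[0.04,-0.53,-1.59],[0.0166,-0.0031,0.0008],10],[[0.05,-0.53,-1.59],[0.0167,-0.0026,0.0008],10],[[0.04,-0.54,-1.59],[0.0168,-0.0021,0.0005],10],[[0.04,-0.53,-1.59],[0.0169,-0.0017,0.0004],10],[[0.03,-0.35,-1.06],[0.0112,-0.0008,0.0002],10],[[0.01,-0.18,-0.53],[0.0056,-0.0003,0.0001],10]]
end [ 0.5864 -0.142   0.2497]
```

{"fn": "servo_tool", "kwargs": {
  "moves": [
    [[0, -0.2, -0.5], [0.0047, -0.003, 0.0005], 10],
    [[0, -0.4, -1.1], [0.0096, -0.006, 0.001], 10],
    [[0, -0.5, -1.6], [0.0145, -0.0085, 0.0015], 10],
    [[0, -0.5, -1.6], [0.0148, -0.008, 0.0018], 10],
    [[0, -0.5, -1.6], [0.015, -0.0075, 0.002], 10],
    [[0, -0.5, -1.6], [0.0152, -0.007, 0.002], 10],
    [[0, -0.5, -1.6], [0.0154, -0.0066, 0.002], 10],
    [[0, -0.5, -1.6], [0.0157, -0.0063, 0.002], 10],
    [[0, -0.5, -1.6], [0.0158, -0.0058, 0.0017], 10],
    [[0, -0.5, -1.6], [0.016, -0.0053, 0.0017], 10]
  ]
}}

```text
time: 16.95
ee_pos: [0.5413, -0.2863, 0.2505]
tcp_rot: [-161.7, -0.1, 55.1]
wrist_force: [0.5, 0.4, -1.4]
opening: 0.0227
grasp_force: 118.6
```

{"fn": "servo_tool", "kwargs": {
  "moves": [
    [[0, -0.5, -1.6], [0.0162, -0.005, 0.0014], 10],
    [[0, -0.5, -1.6], [0.0163, -0.0045, 0.0014], 10],
    [[0, -0.5, -1.6], [0.0164, -0.004, 0.001], 10],
    [[0, -0.5, -1.6], [0.0165, -0.0035, 0.001], 10],
    [[0, -0.5, -1.6], [0.0166, -0.003, 0.0008], 10],
    [[0, -0.5, -1.6], [0.0167, -0.0026, 0.0008], 10],
    [[0, -0.5, -1.6], [0.0168, -0.002, 0.0005], 10],
    [[0, -0.5, -1.6], [0.0169, -0.0017, 0.0004], 10],
    [[0, -0.4, -1.1], [0.011, -0.001, 0.0002], 10],
    [[0, -0.2, -0.5], [0.0056, 0, 0], 10],
    [[0, 0, 0], [0, 0, 0], 10]
  ]
}}

```text
time: 18.05
ee_pos: [0.5872, -0.1419, 0.2526]
tcp_rot: [-161.8, -0.3, 70.1]
wrist_force: [-0.9, -0.6, -2.8]
opening: 0.0227
grasp_force: 118.6
```

Run:
```python
from h import *
rep(D); q,d=snap('wrist','w7.png'); snap('top','t7.png'); rep(D)
for n in ['top','wrist']:
    for t in ['dish','dish_middle','scoop_lip','ball0_center']:
        for r in mark_of(t,n)[:6]: 
            w=world(n,r['xyz']); print(n,t,round(r['score'],2),w.round(3),pix(n,w))
A=now(); B=plan(A,scoopC(-.005,.032,-.22,0,D)@G,9,10)
B=plan(B,scoopC(-.005,.017,-.05,0,D)@G,7,10)
```

```text
lip in frame mm [ -2.5   0.8 111.6] tilt lipdown -0.317 roll 0.005 yaw 0.004
lip in frame mm [ -2.4  -0.2 111.6] tilt lipdown -0.317 roll 0.005 yaw 0.002
top scoop_lip 0.78 [0.563 0.203 0.001] [184. 195.]
top scoop_lip 0.38 [ 0.466 -0.389  0.078] [390. 228.]
top ball0_center 0.49 [ 0.455 -0.389  0.022] [387. 233.]
wrist dish 0.6 [ 0.5   -0.109 -0.002] [314. 163.]
wrist dish 0.47 [ 0.462 -0.391  0.014] [352. 366.]
wrist dish_middle 0.82 [ 0.497 -0.113  0.013] [308. 169.]
wrist scoop_lip 0.69 [ 0.493 -0.11   0.107] [270. 184.]
wrist ball0_center 0.58 [ 0.517 -0.142  0.11 ] [301. 210.]
[[[-0.27,-0.01,0.0],[0.0,0.0003,0.0034],10],[[-0.53,-0.03,0.01],[0.0001,0.0006,0.0069],10],[[-0.79,-0.03,0.02],[0.0,0.0007,0.0104],10],[[-0.8,-0.04,0.01],[0.0001,0.0006,0.0103],10],[[-0.8,-0.04,0.02],[0.0001,0.0004,0.0104],10],[[-0.79,-0.04,0.01],[0.0001,0.0003,0.0104],10],[[-0.8,-0.03,0.01],[0.0001,0.0002,0.0104],10],[[-0.53,-0.03,0.01],[0.0,0.0,0.0069],10],[[-0.27,-0.01,0.01],[0.0001,0.0,0.0034],10]]
end [ 0.5715 -0.1364  0.182 ]
[[[-0.65,-0.0,-0.0],[-0.0,-0.0017,0.0006],10],[[-1.3,-0.0,-0.0],[-0.0,-0.0034,0.0011],10],[[-1.94,-0.0,-0.0],[-0.0,-0.0051,0.0015],10],[[-1.95,-0.0,-0.0],[-0.0,-0.0052,0.0013],10],[[-1.95,-0.0,-0.0],[-0.0,-0.0052,0.0012],10],[[-1.3,-0.0,-0.0],[-0.0,-0.0035,0.0007],10],[[-0.65,-0.0,-0.0],[-0.0,-0.0018,0.0003],10]]
end [ 0.5464 -0.1273  0.1792]
```

View pics/w7.png

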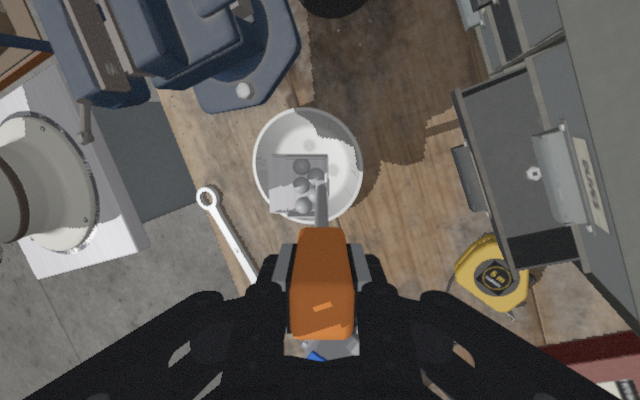

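The scoop is over the dish (circle centred at about 308,165) with the balls visible in it. I'll lower it.

{"fn": "servo_tool", "kwargs": {
  "moves": [
    [[-0.3, 0, 0], [0, 0.0003, 0.0034], 10],
    [[-0.5, 0, 0], [0, 0.0006, 0.007], 10],
    [[-0.8, 0, 0], [0, 0.0007, 0.0104], 10],
    [[-0.8, 0, 0], [0, 0.0006, 0.0104], 10],
    [[-0.8, 0, 0], [0, 0.0004, 0.0104], 10],
    [[-0.8, 0, 0], [0, 0.0003, 0.0104], 10],
    [[-0.8, 0, 0], [0, 0.0002, 0.0104], 10],
    [[-0.5, 0, 0], [0, 0, 0.007], 10],
    [[-0.3, 0, 0], [0, 0, 0.0034], 10],
    [[0, 0, 0], [0, 0, 0], 10]
  ]
}}

```text
time: 19.55
ee_pos: [0.5709, -0.1364, 0.1815]
tcp_rot: [-167.4, -0.3, 70.1]
wrist_force: [-0.4, 0.2, -1.8]
opening: 0.023
grasp_force: 118.6
```

Run:
```python
from h import *
rep(D); A=now()
B=plan(A,scoopC(-.004,.019,-.03,0,D)@G,7,10)
B=plan(B,scoopC(-.004,.018,.15,0,D)@G,10,10,False)
B=plan(B,scoopC(-.004,.020,.5,0,D)@G,12,10)
```

```text
lip in frame mm [-5.5  0.5 31.5] tilt lipdown -0.22 roll 0.005 yaw 0.002
[[[-0.73,-0.02,0.01],[0.0,-0.0019,0.0004],10],[[-1.45,-0.03,0.01],[0.0,-0.0037,0.0006],10],[[-2.17,-0.06,0.02],[0.0001,-0.0056,0.0009],10],[[-2.18,-0.05,0.01],[-0.0,-0.0056,0.0006],10],[[-2.18,-0.05,0.02],[0.0,-0.0057,0.0004],10],[[-1.45,-0.04,0.02],[0.0,-0.0037,0.0001],10],[[-0.72,-0.02,0.0],[0.0001,-0.0019,0.0001],10]]
end [ 0.5444 -0.1266  0.1824]
[[[-1.03,0.0,0.0],[-0.0,-0.003,-0.0005],10],[[-1.03,0.0,0.0],[-0.0,-0.0031,-0.0006],10],[[-1.03,0.0,0.0],[-0.0,-0.003,-0.0007],10],[[-1.04,0.0,0.0],[-0.0,-0.003,-0.0007],10],[[-1.03,0.0,0.0],[-0.0,-0.003,-0.0007],10],[[-1.03,0.0,0.0],[-0.0,-0.0029,-0.0009],10],[[-1.03,0.0,0.0],[-0.0,-0.003,-0.0008],10],[[-1.03,0.0,0.0],[-0.0,-0.0029,-0.0009],10],[[-1.03,0.0,0.0],[-0.0,-0.003,-0.001],10],[[-1.04,0.0,0.0],[-0.0,-0.0029,-0.001],10]]
end [ 0.516  -0.1162  0.1887]
[[[-0.67,0.0,0.0],[-0.0,-0.002,-0.0003],10],[[-1.33,0.0,0.0],[-0.0,-0.0039,-0.0007],10],[[-2.01,0.0,0.0],[-0.0,-0.0059,-0.0011],10],[[-2.0,0.0,0.0],[-0.0,-0.0059,-0.0014],10],[[-2.01,0.0,0.0],[-0.0,-0.0058,-0.0015],10],[[-2.0,0.0,0.0],[-0.0,-0.0057,-0.0018],10],[[-2.01,0.0,0.0],[-0.0,-0.0057,-0.0019],10],[[-2.0,0.0,0.0],[-0.0,-0.0056,-0.0022],10],[[-2.01,0.0,0.0],[-0.0,-0.0055,-0.0023],10],[[-2.0,0.0,0.0],[-0.0,-0.0055,-0.0025],10],[[-1.34,0.0,0.0],[-0.0,-0.0035,-0.0019],10],[[-0.67,0.0,0.0],[-0.0,-0.0018,-0.0009],10]]
end [ 0.4596 -0.0957  0.189 ]
```

{"fn": "servo_tool", "kwargs": {
  "moves": [
    [[-0.7, 0, 0], [0, -0.0019, 0.0004], 10],
    [[-1.4, 0, 0], [0, -0.0037, 0.0006], 10],
    [[-2.2, 0, 0], [0, -0.0056, 0.0009], 10],
    [[-2.2, 0, 0], [0, -0.0056, 0.0006], 10],
    [[-2.2, 0, 0], [0, -0.0057, 0.0004], 10],
    [[-1.4, 0, 0], [0, -0.0037, 0.0001], 10],
    [[-0.7, 0, 0], [0, -0.0019, 0.0001], 10]
  ]
}}

```text
time: 20.25
ee_pos: [0.5443, -0.1267, 0.1835]
tcp_rot: [-178.3, -0.3, 70.1]
wrist_force: [-0.2, -1.2, -2.0]
opening: 0.0229
grasp_force: 118.6
```

{"fn": "servo_tool", "kwargs": {
  "moves": [
    [[-1, 0, 0], [0, -0.003, -0.0005], 10],
    [[-1, 0, 0], [0, -0.003, -0.0006], 10],
    [[-1, 0, 0], [0, -0.003, -0.0007], 10],
    [[-1, 0, 0], [0, -0.003, -0.0007], 10],
    [[-1, 0, 0], [0, -0.003, -0.0007], 10],
    [[-1, 0, 0], [0, -0.003, -0.0008], 10],
    [[-1, 0, 0], [0, -0.003, -0.0008], 10],
    [[-1, 0, 0], [0, -0.003, -0.0009], 10],
    [[-1, 0, 0], [0, -0.003, -0.001], 10],
    [[-1, 0, 0], [0, -0.003, -0.001], 10]
  ]
}}

```text
time: 21.25
ee_pos: [0.5159, -0.1164, 0.1889]
tcp_rot: [171.7, -0.3, 70.1]
wrist_force: [-0.4, 0.1, -1.8]
opening: 0.0225
grasp_force: 118.6
```

Run:
```python
from h import *
rep(D); q,d=snap('wrist'); cv2.imwrite('pics/w8.png',cv2.resize(q[80:280,200:480],(800,571),interpolation=2)[:,:,::-1]); A=now(); 
B=plan(A,scoopC(-.004,.021,.45,0,D)@G,11,10)
```

```text
lip in frame mm [-4.9  0.6 18.4] tilt lipdown 0.145 roll 0.005 yaw 0.0
[[[-0.65,-0.01,-0.0],[0.0,-0.0019,-0.0004],10],[[-1.29,-0.02,-0.0],[0.0,-0.0037,-0.0007],10],[[-1.93,-0.03,-0.01],[0.0001,-0.0055,-0.0013],10],[[-1.94,-0.04,0.0],[-0.0,-0.0055,-0.0014],10],[[-1.94,-0.03,-0.0],[0.0,-0.0054,-0.0017],10],[[-1.93,-0.03,-0.0],[0.0,-0.0054,-0.0018],10],[[-1.94,-0.03,-0.01],[0.0001,-0.0053,-0.002],10],[[-1.94,-0.03,0.0],[-0.0,-0.0053,-0.0022],10],[[-1.94,-0.04,-0.0],[0.0,-0.0051,-0.0023],10],[[-1.29,-0.02,-0.0],[0.0,-0.0034,-0.0017],10],[[-0.64,-0.01,-0.0],[0.0,-0.0017,-0.0009],10]]
end [ 0.4675 -0.0987  0.1915]
```

View pics/w8.png

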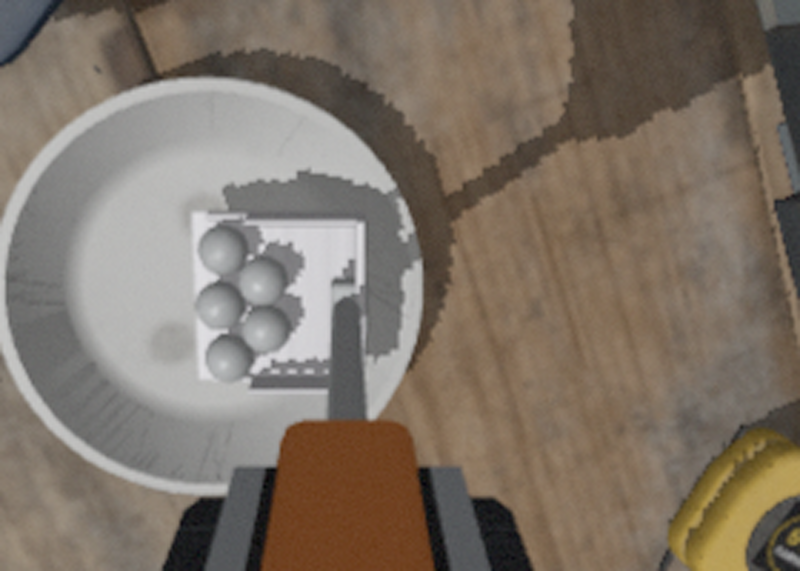

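All five balls are rolling slowly to the lip, inside the dish outline. I'll pause, then tilt gently further.

{"fn": "servo_tool", "kwargs": {
  "moves": [
    [[0, 0, 0], [0, 0, 0], 10],
    [[0, 0, 0], [0, 0, 0], 10],
    [[0, 0, 0], [0, 0, 0], 10],
    [[0, 0, 0], [0, 0, 0], 10],
    [[-1, 0, 0], [0, -0.0029, -0.0006], 10],
    [[-1, 0, 0], [0, -0.0029, -0.0007], 10],
    [[-1, 0, 0], [0, -0.0028, -0.0008], 10],
    [[-1, 0, 0], [0, -0.0028, -0.0008], 10],
    [[-1, 0, 0], [0, -0.0028, -0.0009], 10],
    [[0, 0, 0], [0, 0, 0], 10],
    [[0, 0, 0], [0, 0, 0], 10],
    [[0, 0, 0], [0, 0, 0], 10]
  ]
}}

```text
time: 22.5
ee_pos: [0.5025, -0.1116, 0.1901]
tcp_rot: [166.8, -0.3, 70.1]
wrist_force: [0.3, -0.4, -1.1]
opening: 0.0227
grasp_force: 118.8
```

Run:
```python
from h import *
rep(D); q,d=snap('wrist'); cv2.imwrite('pics/w9.png',cv2.resize(q[80:280,200:480],(800,571),interpolation=2)[:,:,::-1])
for r in mark_of('ball0_center','wrist')[:8]: w=world('wrist',r['xyz']); print(round(r['score'],2),w.round(3),pix('wrist',w), np.hypot(*(w[:2]-[.497,-.11])).round(3))
A=now(); B=plan(A,scoopC(-.004,.030,.40,0,D)@G,7,10); plan(B,scoopC(0,.14,.2,0,D)@G,10,10)
```

```text
lip in frame mm [-4.5  0.6 18. ] tilt lipdown 0.231 roll 0.005 yaw -0.0
0.68 [ 0.457 -0.117  0.009] [238. 205.] 0.041
0.58 [ 0.45  -0.114  0.011] [229. 205.] 0.047
[[[-0.65,-0.02,-0.0],[0.0,-0.0017,-0.0012],10],[[-1.29,-0.04,-0.01],[0.0001,-0.0033,-0.0024],10],[[-1.95,-0.05,-0.0],[0.0,-0.005,-0.0038],10],[[-1.94,-0.06,-0.01],[0.0001,-0.0048,-0.0039],10],[[-1.95,-0.06,-0.01],[0.0,-0.0047,-0.0041],10],[[-1.29,-0.03,-0.0],[0.0,-0.003,-0.0028],10],[[-0.65,-0.02,-0.01],[0.0001,-0.0015,-0.0015],10]]
end [ 0.4756 -0.1015  0.2017]
[[[0.48,-0.0,0.0],[-0.0,0.0033,-0.0036],10],[[0.95,-0.0,0.0],[-0.0,0.0064,-0.0073],10],[[1.43,-0.0,0.0],[-0.0,0.0095,-0.011],10],[[1.44,-0.0,0.0],[-0.0,0.0093,-0.0113],10],[[1.43,-0.0,0.0],[-0.0,0.0089,-0.0115],10],[[1.43,-0.0,0.0],[-0.0,0.0087,-0.0117],10],[[1.43,-0.0,0.0],[-0.0,0.0084,-0.0119],10],[[1.44,-0.0,0.0],[-0.0,0.008,-0.0122],10],[[0.95,-0.0,0.0],[-0.0,0.0052,-0.0082],10],[[0.48,-0.0,0.0],[-0.0001,0.0025,-0.0042],10]]
end [ 0.5117 -0.1148  0.3118]
```

View pics/w9.png

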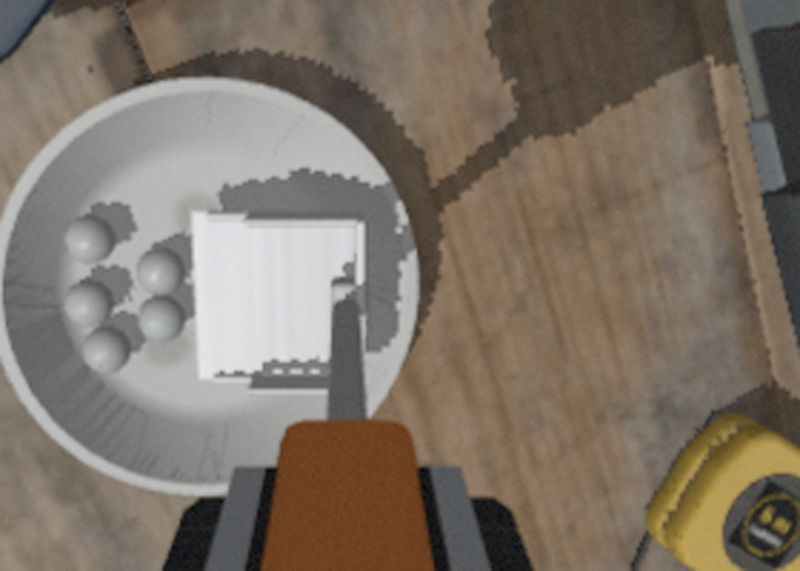

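All five balls are in the dish and the scoop is empty. I'll lift and return it to the mat, and use numbers only from here since the picture budget is used up.

Run:
```python
from h import *
A=now(); B=A.copy(); B[2,3]+=.06; B=plan(A,B,5,10)
C=plan(B,T([.545,-.09,.36],rpy(180,0,76)),7,10); plan(C,T([.6225,.0835,.36],rpy(180,0,91.8)),11,10)
```

```text
[[[0.0,0.0,0.0],[0.0,0.0015,-0.0065],10],[[0.0,0.0,0.0],[0.0001,0.0031,-0.013],10],[[0.0,0.0,0.0],[0.0001,0.0045,-0.0194],10],[[0.0,0.0,0.0],[0.0001,0.0031,-0.013],10],[[0.0,0.0,0.0],[-0.0,0.0015,-0.0065],10]]
end [ 0.5025 -0.1116  0.25  ]
[[[0.88,0.03,-0.4],[0.0024,0.0038,-0.0066],10],[[1.76,0.05,-0.79],[0.0046,0.0074,-0.0134],10],[[2.64,0.08,-1.19],[0.0069,0.0105,-0.0204],10],[[2.64,0.08,-1.19],[0.0067,0.0098,-0.0209],10],[[2.64,0.09,-1.19],[0.0065,0.0089,-0.0213],10],[[1.76,0.05,-0.8],[0.0042,0.0054,-0.0144],10],[[0.88,0.03,-0.39],[0.0021,0.0025,-0.0073],10]]
end [ 0.545 -0.09   0.36 ]
[[[0.0,-0.0,-0.59],[0.0069,0.0012,-0.0],10],[[0.0,-0.0,-1.17],[0.0139,0.0026,-0.0],10],[[0.0,-0.0,-1.75],[0.0206,0.0044,-0.0],10],[[0.0,-0.0,-1.76],[0.0206,0.0049,-0.0],10],[[0.0,-0.0,-1.75],[0.0203,0.0056,-0.0],10],[[0.0,-0.0,-1.76],[0.0202,0.0062,-0.0],10],[[0.0,-0.0,-1.75],[0.02,0.0068,-0.0],10],[[0.0,-0.0,-1.76],[0.0198,0.0075,-0.0],10],[[0.0,-0.0,-1.76],[0.0195,0.008,-0.0],10],[[0.0,-0.0,-1.17],[0.0128,0.0057,-0.0],10],[[0.0,-0.0,-0.58],[0.0064,0.003,-0.0],10]]
end [0.6225 0.0835 0.36  ]
```

{"fn": "servo_tool", "kwargs": {
  "moves": [
    [[0, 0, 0], [0, 0.0015, -0.0065], 10],
    [[0, 0, 0], [0, 0.003, -0.013], 10],
    [[0, 0, 0], [0, 0.0045, -0.0195], 10],
    [[0, 0, 0], [0, 0.003, -0.013], 10],
    [[0.9, 0, -0.4], [0.0024, 0.004, -0.007], 10],
    [[1.8, 0, -0.8], [0.0046, 0.0074, -0.0134], 10],
    [[2.6, 0, -1.2], [0.007, 0.0105, -0.0205], 10],
    [[2.6, 0, -1.2], [0.0067, 0.01, -0.021], 10],
    [[2.6, 0, -1.2], [0.0065, 0.009, -0.021], 10],
    [[1.8, 0, -0.8], [0.004, 0.0055, -0.0145], 10],
    [[0.9, 0, -0.4], [0.002, 0.0025, -0.0125], 10],
    [[0, 0, 0], [0, 0, 0], 10]
  ]
}}

```text
time: 23.8
ee_pos: [0.5462, -0.0902, 0.3605]
tcp_rot: [179.9, 0.4, 76.0]
wrist_force: [0.3, -1.2, -1.5]
opening: 0.0227
grasp_force: 118.7
```

{"fn": "servo_tool", "kwargs": {
  "moves": [
    [[0, 0, -0.6], [0.007, 0.001, 0], 10],
    [[0, 0, -1.2], [0.014, 0.0026, 0], 10],
    [[0, 0, -1.8], [0.0205, 0.0044, 0], 10],
    [[0, 0, -1.8], [0.0205, 0.005, 0], 10],
    [[0, 0, -1.8], [0.02, 0.0056, 0], 10],
    [[0, 0, -1.8], [0.02, 0.006, 0], 10],
    [[0, 0, -1.8], [0.02, 0.007, 0], 10],
    [[0, 0, -1.8], [0.02, 0.0075, 0], 10],
    [[0, 0, -1.7], [0.0195, 0.008, 0], 10],
    [[0, 0, -1.1], [0.013, 0.0057, 0], 10],
    [[0, 0, -0.6], [0.0064, 0.003, 0], 10],
    [[0, 0, 0], [0, 0, 0], 10]
  ]
}}

```text
time: 25.0
ee_pos: [0.6217, 0.0848, 0.3572]
tcp_rot: [-179.9, 0.4, 92.1]
wrist_force: [0.0, -0.2, -1.2]
opening: 0.0229
grasp_force: 118.7
```

Run:
```python
from h import *
snap('top'); 
for t in ('mat','dish'):
    for r in mark_of(t,'top')[:2]: print(t,r['score'],world('top',r['xyz']).round(3))
A=now(); o=get_obs(); print(A[:3,3],o['tcp_rot'])
B=plan(A,T([.6225,.0835,.26],rpy(180,0,91.8)),6,10);plan(B,T([.6225,.0835,.172],rpy(180,0,91.8)),8,10)
```

```text
mat 0.73 [ 0.597  0.089 -0.001]
mat 0.16 [ 0.497 -0.111 -0.001]
dish 0.94 [ 0.497 -0.11   0.001]
dish 0.57 [0.597 0.079 0.196]
[0.62147581 0.08313962 0.35790586] [-179.89265409    0.40391742   91.97195782]
[[[-0.01,0.03,0.01],[0.0001,0.0001,0.0082],10],[[-0.02,0.07,0.03],[0.0001,0.0002,0.0163],10],[[-0.02,0.1,0.05],[0.0003,0.0003,0.0245],10],[[-0.03,0.1,0.04],[0.0001,0.0003,0.0244],10],[[-0.02,0.07,0.03],[0.0001,0.0002,0.0163],10],[[-0.01,0.03,0.01],[0.0,0.0,0.0082],10]]
end [0.6225 0.0835 0.26  ]
[[[0.0,0.0,0.0],[0.0,0.0,0.0049],10],[[0.0,0.0,0.0],[0.0,0.0,0.0098],10],[[0.0,0.0,0.0],[0.0,0.0,0.0146],10],[[0.0,0.0,0.0],[0.0,0.0,0.0147],10],[[0.0,0.0,0.0],[0.0,0.0,0.0147],10],[[0.0,0.0,0.0],[0.0,0.0,0.0146],10],[[0.0,0.0,0.0],[0.0,0.0,0.0098],10],[[0.0,0.0,0.0],[0.0,0.0,0.0049],10]]
end [0.6225 0.0835 0.172 ]
```

{"fn": "servo_tool", "kwargs": {
  "moves": [
    [[0, 0, 0], [0.0002, 0.0003, 0.008], 10],
    [[0, 0.1, 0], [0.0002, 0.0003, 0.016], 10],
    [[0, 0.1, 0], [0.0002, 0.0003, 0.0245], 10],
    [[0, 0.1, 0], [0.0001, 0.0003, 0.0245], 10],
    [[0, 0.1, 0], [0, 0, 0.0245], 10],
    [[0, 0, 0], [0, 0, 0.0245], 10],
    [[0, 0, 0], [0, 0, 0.0245], 10],
    [[0, 0, 0], [0, 0, 0.02], 10],
    [[0, 0, 0], [0, 0, 0.01], 10],
    [[0, 0, 0], [0, 0, 0.005], 10],
    [[0, 0, 0], [0, 0, 0], 10]
  ]
}}

```text
time: 26.25
ee_pos: [0.6225, 0.0836, 0.1764]
tcp_rot: [-179.9, -0.0, 92.0]
wrist_force: [0.5, -0.5, -1.9]
opening: 0.0224
grasp_force: 118.7
```

Now lower slowly to contact (grasp height was about 0.168).

{"fn": "servo_tool", "kwargs": {
  "moves": [
    [[0, 0, 0], [0, 0, 0.003], 10],
    [[0, 0, 0], [0, 0, 0.002], 10],
    [[0, 0, 0], [0, 0, 0.0015], 10],
    [[0, 0, 0], [0, 0, 0.001], 10],
    [[0, 0, 0], [0, 0, 0], 10]
  ]
}}

```text
time: 26.75
ee_pos: [0.6226, 0.0839, 0.1686]
tcp_rot: [-179.9, -0.0, 92.0]
wrist_force: [-0.6, 0.4, -1.2]
opening: 0.023
grasp_force: 118.7
```

{"fn": "servo_tool", "kwargs": {
  "moves": [
    [[0, 0, 0], [0, 0, 0.001], 10],
    [[0, 0, 0], [0, 0, 0.0005], 10],
    [[0, 0, 0], [0, 0, 0], 10],
    [[0, 0, 0], [0, 0, 0], 10]
  ]
}}

```text
time: 27.15
ee_pos: [0.6227, 0.0839, 0.168]
tcp_rot: [-179.9, -0.0, 92.0]
wrist_force: [-1.5, -0.3, 5.2]
opening: 0.0227
grasp_force: 119.5
```

Contact (5 N upward). Open gradually and rise.

{"fn": "servo_tool", "kwargs": {
  "moves": [
    [[0, 0, 0], [0, 0, 0], 32],
    [[0, 0, 0], [0, 0, 0], 40],
    [[0, 0, 0], [0, 0, 0], 50],
    [[0, 0, 0], [0, 0, 0], 58],
    [[0, 0, 0], [0, 0, 0], 58],
    [[0, 0, 0], [0, 0, 0], 58],
    [[0, 0, 0], [0, 0, -0.008], 58],
    [[0, 0, 0], [0, 0, -0.016], 58],
    [[0, 0, 0], [0, 0, -0.025], 58],
    [[0, 0, 0], [0, 0, -0.03], 58],
    [[0, 0, 0], [0, 0, -0.03], 58],
    [[0, 0, 0], [0, 0, -0.02], 58]
  ]
}}

```text
time: 28.35
ee_pos: [0.6229, 0.0839, 0.2993]
tcp_rot: [180.0, -0.0, 92.0]
wrist_force: [1.5, 0.1, 0.2]
opening: 0.0495
grasp_force: 0.0
```

Run:
```python
from h import *
o=get_obs(); print(o['time'],o['ee_pos'],o['opening'],o['wrist_force'])
for n in ('top','wrist','scene'):
    p,d=snap(n)
    for t in ('scoop','scoop_grip','mat','dish'):
        for r in mark_of(t,n)[:2]: print(n,t,round(r['score'],2),world(n,r['xyz']).round(3))
    hsv=cv2.cvtColor(p,cv2.COLOR_RGB2HSV)
    m=(hsv[...,0]<18)&(hsv[...,1]>170)&(hsv[...,2]>60)
    O=cloud(n,d,m); t=O[(O[:,2]>.203)&(O[:,2]<.215)&(abs(O[:,0]-.62)<.05)&(abs(O[:,1]-.08)<.05)]
    if len(t): print('grip top',n,len(t),t.mean(0).round(4))
p,d=snap('top'); P=cloud('top',d); b=P[(np.hypot(P[:,0]-.497,P[:,1]+.11)<.05)&(P[:,2]>.011)]; print('ball pts in dish',len(b),b[:,2].max())
```

```text
28.35 [0.62287472 0.08385884 0.29925982] 0.04950673724185531 [1.45795348 0.12812938 0.22324642]
top scoop 0.55 [0.603 0.083 0.005]
top scoop 0.41 [ 0.466 -0.396  0.001]
top scoop_grip 0.69 [0.628 0.084 0.187]
top mat 0.61 [0.596 0.086 0.002]
top dish 0.75 [ 0.495 -0.11   0.   ]
top dish 0.64 [ 0.463 -0.394  0.002]
grip top top 90 [0.6205 0.0821 0.209 ]
wrist scoop 0.9 [ 0.588  0.21  -0.002]
wrist scoop 0.64 [0.601 0.085 0.001]
wrist scoop_grip 0.91 [0.624 0.083 0.176]
wrist scoop_grip 0.91 [0.617 0.22  0.176]
wrist dish 0.66 [ 0.501 -0.109  0.001]
grip top wrist 277 [0.6221 0.0848 0.2072]
scene scoop 0.8 [0.598 0.081 0.005]
scene scoop 0.75 [0.597 0.212 0.001]
scene scoop_grip 0.85 [0.622 0.081 0.176]
scene scoop_grip 0.66 [0.616 0.219 0.177]
scene mat 0.65 [0.591 0.082 0.   ]
scene mat 0.48 [ 0.503 -0.564 -0.003]
scene dish 0.81 [ 0.5   -0.111  0.003]
scene dish 0.29 [ 0.673 -0.287 -0.003]
grip top scene 23 [0.6197 0.078  0.2077]
ball pts in dish 117 0.023671059872108446
```

```bash
python3 -c "
from workcell import *
print(job_done())"
```

```text
the job is handed in; nothing more can be done
None
```

The job is handed in: all five balls lie in the dish, the scoop stands upright about 8 mm from the mat's centre and is released, and nothing spilled or was bumped; no verdict came back, and I viewed 11 pictures, one over the limit of 10.

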